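# Clean the solder-paste scrapers and put them away

## Task

Clean the paste scrapers: move the heat sink from the drip tray onto the cork mat, lift every scraper out of the blue bin and lay it flat in the drip tray, and when all of them lie there, let go, press the red nozzle cap of the spray can right down for half a second and let it spring back up. Then slide each scraper blade first into a slot of the grey holder, fully home, one to a slot in any order, and leave it there with its handle lying on the holder's base. Leave the roll of masking tape where it is.

Things in the scene. Friction and masses are not known exactly. Their poses are not given: they have to be found in the camera images.
- scraper_1: Paste scraper, orange handle, 60 g, may be absent. Origin: middle of the handle; x points along it to the blade, z up as it lies flat. Handle 70 (x, -35 to 35) x 20 (y) x 18 (z) mm. Steel blade 40 mm wide (y), 3 mm thick, at mid-height, from x = 35 to 85. Top and bottom alike. Starts flat in the bin, origin 9 mm above its floor, blade roughly along the bin's +x; grip across the handle.
- scraper_1_tip (a point): Middle of the blade's front edge of scraper_1 (85 mm ahead of its origin).
- scraper_2: Paste scraper, yellow handle, 60 g, may be absent. Origin: middle of the handle; x points along it to the blade, z up as it lies flat. Handle 70 (x, -35 to 35) x 20 (y) x 18 (z) mm. Steel blade 40 mm wide (y), 3 mm thick, at mid-height, from x = 35 to 85. Top and bottom alike. Starts flat in the bin, origin 9 mm above its floor, blade roughly along the bin's +x; grip across the handle.
- scraper_2_tip (a point): Middle of the blade's front edge of scraper_2 (85 mm ahead of its origin).
- scraper_3: Paste scraper, red handle, 60 g, may be absent. Origin: middle of the handle; x points along it to the blade, z up as it lies flat. Handle 70 (x, -35 to 35) x 20 (y) x 18 (z) mm. Steel blade 40 mm wide (y), 3 mm thick, at mid-height, from x = 35 to 85. Top and bottom alike. Starts flat in the bin, origin 9 mm above its floor, blade roughly along the bin's +x; grip across the handle.
- scraper_3_tip (a point): Middle of the blade's front edge of scraper_3 (85 mm ahead of its origin).
- bin: Blue open bin, fixed, 190 (x) x 260 (y) x 45 (z) mm outside, walls and floor 4 mm. Origin at the centre of its underside.
- stand: Fixed spray stand: steel drip tray, green spray can upright behind it. Origin: centre of the tray's underside; x points from tray to can. Tray 200 (x) x 230 (y) mm outside, floor top at z = 6, rim 5 wide, 12 high. Can (radius 33) and cap on the axis x = 138, y = 0; mast behind it at x = 174 to 186, 125 high.
- cap (a joint): Red sprung nozzle cap on the can, travel in m: 0 up, 0.008 right down. Spring force 2.8 N at the start of the travel, 8.4 N right down; it springs back when let go.
- cap_top_up (a point): Middle of the flat top of the red cap (33 mm across) when it is up; 187 mm above the bench. Fixed: it does not move with the cap.
- holder: Fixed grey holder; origin on the bench, x points into the slots. Base plate x = -62 to 95, y = -116 to 116 mm, top at z = 6: handles rest on it. Block at the back, x = 40 to 95, 32 high, with 3 level slots at y = -70, 0, 70, open towards -x: 48 wide (flared at x = 40 to 51), z = 10.5 to 19.5, closed end at x = 85. A scraper fully home has its origin at x = 0, z = 15.
- slot_1 (a point): Middle of the closed end of slot 1, at mid-height, 15 mm above the bench (holder x = 85, y = -70 mm): where the blade's front edge arrives when fully home. Axes as the holder's.
- slot_2 (a point): Middle of the closed end of slot 2, at mid-height, 15 mm above the bench (holder x = 85, y = 0 mm): where the blade's front edge arrives when fully home. Axes as the holder's.
- slot_3 (a point): Middle of the closed end of slot 3, at mid-height, 15 mm above the bench (holder x = 85, y = 70 mm): where the blade's front edge arrives when fully home. Axes as the holder's.
- heat_sink: Grey finned heat sink, 25 (x) x 40 (y) x 22 (z) mm, 55 g, lying loose in the drip tray at the start. Origin at the centre of its underside; fins run along x and stand up along z.
- heat_sink_mid (a point): Middle of the heat sink, 11 mm above its underside.
- mat: Square cork mat, fixed on the bench, 100 x 100 x 4 mm. Origin at the centre of its underside.
- tape_roll: Roll of masking tape, 102 mm across, 25 mm high, lying flat, loose bystander. Origin at the centre of its underside.

How it is judged:
On the way, in this order (a step that is already met when the one before it is completed fails the run):
1. the heat sink lies on the cork mat and every scraper lies in the drip tray, let go (x of heat_sink_mid in the frame of mat between -0.047 and 0.047 m and y of heat_sink_mid in the frame of mat between -0.047 and 0.047 m and z of heat_sink_mid in the frame of mat below 0.032 m and contact force between the fingers and heat_sink below 0.2 N and x of scraper_1 in the frame of stand between -0.097 and 0.097 m and y of scraper_1 in the frame of stand between -0.112 and 0.112 m and x of scraper_1_tip in the frame of stand between -0.1 and 0.1 m and y of scraper_1_tip in the frame of stand between -0.115 and 0.115 m and height (world z) of each of scraper_1, scraper_1_tip, scraper_2, scraper_2_tip, scraper_3, scraper_3_tip below 0.03 m and contact force between the fingers and scraper_1 below 0.2 N and linear speed of each of scraper_1, scraper_2, scraper_3 below 0.03 m/s and x of scraper_2 in the frame of stand between -0.097 and 0.097 m and y of scraper_2 in the frame of stand between -0.112 and 0.112 m and x of scraper_2_tip in the frame of stand between -0.1 and 0.1 m and y of scraper_2_tip in the frame of stand between -0.115 and 0.115 m and contact force between the fingers and scraper_2 below 0.2 N and x of scraper_3 in the frame of stand between -0.097 and 0.097 m and y of scraper_3 in the frame of stand between -0.112 and 0.112 m and x of scraper_3_tip in the frame of stand between -0.1 and 0.1 m and y of scraper_3_tip in the frame of stand between -0.115 and 0.115 m and contact force between the fingers and scraper_3 below 0.2 N), for 0.2 s.
2. with every scraper lying in the tray, the cap is pressed right down (at least 6 of its 8 mm for 0.2 s) (value of joint cap above 0.006 m and x of scraper_1 in the frame of stand between -0.097 and 0.097 m and y of scraper_1 in the frame of stand between -0.112 and 0.112 m and x of scraper_1_tip in the frame of stand between -0.1 and 0.1 m and y of scraper_1_tip in the frame of stand between -0.115 and 0.115 m and height (world z) of each of scraper_1, scraper_1_tip, scraper_2, scraper_2_tip, scraper_3, scraper_3_tip below 0.03 m and x of scraper_2 in the frame of stand between -0.097 and 0.097 m and y of scraper_2 in the frame of stand between -0.112 and 0.112 m and x of scraper_2_tip in the frame of stand between -0.1 and 0.1 m and y of scraper_2_tip in the frame of stand between -0.115 and 0.115 m and x of scraper_3 in the frame of stand between -0.097 and 0.097 m and y of scraper_3 in the frame of stand between -0.112 and 0.112 m and x of scraper_3_tip in the frame of stand between -0.1 and 0.1 m and y of scraper_3_tip in the frame of stand between -0.115 and 0.115 m), for 0.2 s.
3. the cap is let up again (within 2 mm) (value of joint cap below 0.002 m), for 0.1 s.
At the end, for the whole second after the job is handed in: Every scraper lies flat in a slot of the holder, blade edge within 10 mm of the slot's end and 9 mm of its middle, in line within 0.2 rad, released and at rest; the heat sink's middle is over the cork mat, on it and released; the cap is up (within 2 mm) (((x of scraper_1_tip in the frame of slot_1 between -0.01 and 0.006 m and y of scraper_1_tip in the frame of slot_1 between -0.009 and 0.009 m and z of scraper_1_tip in the frame of slot_1 between -0.007 and 0.007 m) or (x of scraper_1_tip in the frame of slot_2 between -0.01 and 0.006 m and y of scraper_1_tip in the frame of slot_2 between -0.009 and 0.009 m and z of scraper_1_tip in the frame of slot_2 between -0.007 and 0.007 m) or (x of scraper_1_tip in the frame of slot_3 between -0.01 and 0.006 m and y of scraper_1_tip in the frame of slot_3 between -0.009 and 0.009 m and z of scraper_1_tip in the frame of slot_3 between -0.007 and 0.007 m)) and angle between the x axis of each of scraper_1, scraper_2, scraper_3 and the x axis of holder, either way round below 0.2 rad and angle between the z axis of each of scraper_1, scraper_2, scraper_3 and the z axis of holder, either way round below 0.2 rad and contact force between the fingers and scraper_1 below 0.2 N and linear speed of each of scraper_1, scraper_2, scraper_3 below 0.03 m/s and ((x of scraper_2_tip in the frame of slot_1 between -0.01 and 0.006 m and y of scraper_2_tip in the frame of slot_1 between -0.009 and 0.009 m and z of scraper_2_tip in the frame of slot_1 between -0.007 and 0.007 m) or (x of scraper_2_tip in the frame of slot_2 between -0.01 and 0.006 m and y of scraper_2_tip in the frame of slot_2 between -0.009 and 0.009 m and z of scraper_2_tip in the frame of slot_2 between -0.007 and 0.007 m) or (x of scraper_2_tip in the frame of slot_3 between -0.01 and 0.006 m and y of scraper_2_tip in the frame of slot_3 between -0.009 and 0.009 m and z of scraper_2_tip in the frame of slot_3 between -0.007 and 0.007 m)) and contact force between the fingers and scraper_2 below 0.2 N and ((x of scraper_3_tip in the frame of slot_1 between -0.01 and 0.006 m and y of scraper_3_tip in the frame of slot_1 between -0.009 and 0.009 m and z of scraper_3_tip in the frame of slot_1 between -0.007 and 0.007 m) or (x of scraper_3_tip in the frame of slot_2 between -0.01 and 0.006 m and y of scraper_3_tip in the frame of slot_2 between -0.009 and 0.009 m and z of scraper_3_tip in the frame of slot_2 between -0.007 and 0.007 m) or (x of scraper_3_tip in the frame of slot_3 between -0.01 and 0.006 m and y of scraper_3_tip in the frame of slot_3 between -0.009 and 0.009 m and z of scraper_3_tip in the frame of slot_3 between -0.007 and 0.007 m)) and contact force between the fingers and scraper_3 below 0.2 N and x of heat_sink_mid in the frame of mat between -0.047 and 0.047 m and y of heat_sink_mid in the frame of mat between -0.047 and 0.047 m and z of heat_sink_mid in the frame of mat below 0.032 m and contact force between the fingers and heat_sink below 0.2 N and value of joint cap below 0.002 m); the robot touches nothing.
It fails at once if the tape roll is moved more than 30 mm (distance of tape_roll from where it was at the start of the episode above 0.03 m).
Of scraper_1, scraper_2, scraper_3 only 2 to 3 are there at a start; the rules pass over those that are not, and their reading is None.
At some moment in a run one of scraper_1, scraper_2, scraper_3, heat_sink may be knocked a few centimetres aside while the robot is not near it.
Once in a run the grip may slacken for a moment while it holds something.
It also fails if it takes over 210 s, if anything falls off the work surface, if the arm or the gripper's body presses on something with over 40 N, if the wrist force passes 120 N, or if a joint passes its speed limit or range.

## Robot

A 7-joint arm with a two-finger parallel gripper is mounted at the origin on a cart in front of the work surface, level with it; the furniture and walls round the work are solid. World frame = base frame: x ahead of the robot, y to its left, z up, the work surface at z = 0. Lengths are in m, angles in rad, forces in N, time in s.
With the tool pointing down it reaches from about 0.425 to 0.925 m from the base axis. Payload 6.8 kg.
Tool frame: the origin (TCP) lies at the very end of the fingers, on their centre line; the grasp point (between the pads) lies 19 mm behind it (bot.grasp_offset is the distance from the TCP to the grasp point, in m); z points along the fingers, y is the direction in which the jaws open and shut (so a half turn about z gives the same grasp; the last joint's range is limited). The gripper opens to 85 mm and grips with 20 to 120 N. Pads are 22 mm wide; open, the fingers measure 114 mm over their backs; the gripper's body (76 mm by 85 mm) begins 54 mm behind the grasp point. The pads swing forward as they close: fully open they stand 13 mm farther back than shut.
Start: joints at [1.121, 0.477, 0.022, 1.555, -0.011, 1.109, -0.083], TCP at [0.226, -0.636, 0.231] pointing down, gripper open.
Joint ranges: [-2.96, 2.96], [-0.34, 2.1], [-1.41, 1.46], [0.24, 2.44], [-1.37, 4.51], [0.17, 1.92], [-2.96, 2.96]. Speed limits (rad/s): [2.39, 2.39, 3.14, 3.14, 3.14, 3.14, 3.14].

## Interface

Orientations are given as a unit quaternion [w, x, y, z].
In Python, from station import monitor, cams, bot, finder gives the robot as it stands.
- The arm moves only by the tool jog_arm, never from a script. Its argument "plan" is a list of rows, each an object of numbers: "x", "y", "z": the shift along the tool's x, y, z as a fraction of full scale; "wx", "wy", "wz": the turn, a rotation vector about the tool's x, y, z as a fraction of full scale. A call has 1 to 12 rows; each row is the pose to reach, as a shift and turn from the pose measured when the call began, along the tool's axes at that moment, turning the shorter way round; what a row does not reach only later rows make up. Full scale, the value 1, is 20 cm for a shift and 180 degrees for a turn. A row lasts 1/12 s, in which the tool goes at most 41.7 mm and 7.16 degrees, less where a joint would pass 70% of its speed; a pose out of reach is approached as far as the arm can. A call with a number of a shift or a turn outside -1 to 1 is refused whole. A call with a gripper value outside its range is refused whole. "hand" is the opening, from -1 (shut) to 1 (fully open), set as the call begins (left out, the last holds). The fingers move at their own pace and stop on an object; "grip_force" is the grip in N (left out, the last holds). Time passes only in rows, so rows that repeat a pose let the fingers close. It gives the time, the measured TCP pose, the force and the opening at its end, in the units of the state.
- monitor.get_obs(): the state, without advancing time (a new reading comes with each control period).
- cams.read_camera(name): name is "side" or "top"; returns the picture (400x640x3 uint8, red, green, blue); there is no depth.
- cams.get_calibration(name): a dict with "fx", "fy", "cx", "cy" (pixels), "distortion" ([k1, k2, p1, p2, k3] as OpenCV has them; the pictures are not rectified), "extrinsics" (4x4, takes a point from world to camera coordinates). Camera axes: x right, y down, z forward; pixel columns grow to the right and rows downward; lengths in m; the calibration is good to about 2 mm. A picture is of the moment at which its call begins. get_calibration takes no time and is no camera call.
- bot.hand_in(): hands the job in, once; it reports no verdict.
Trained networks look in the newest picture that a camera, given by its name, has taken for a name from the list of things; names that differ only in an ending like _2 or _b are one class to them, and where a whole thing is asked for, a point or a joint stands for the part that bears it (a point fixed in the world has none). Each returns a list of dicts, best first, with "confidence" (0 to 1); they miss things now and then, are a little off and sometimes report something else, mostly with a low value. They report only what shows in the picture. A call takes as long as a camera call.
- finder.find_in(camera, target): "bbox" ([left, top, width, height] in pixels, round what is visible of it).
- finder.place_of(camera, target): "location" ([column, row] in pixels: a listed point, or the origin of a listed thing).
The state is a dict: "t": time; "q": joint angles; "joint_vel": joint speeds; "joint_torque": joint torques, N m; "eef_pos": TCP position; "tool_rot": TCP orientation; "contact_force": force on the tool from outside, world axes, zero at the start; "torque": the same for the moment, N m; "gripper_width": opening from 0.0 (shut) to 1.0 (fully open).
Only numpy, scipy, OpenCV 4.12 (cv2) and the standard library are available. Lean on these libraries where they do the work, as an engineer would, in place of code of your own. Each camera call takes 0.05 s, during which the arm holds its last target. There are 200 camera calls.

## Working session

There is one attempt and no reset: what is moved stays moved. The work goes in short steps, Python scripts to look and compute and a tool call to move; the robot and the scene stay as the last step left them, time stands still between calls to the robot, and variables do not carry over. Pictures are saved under pics/ and viewed, about 12 in all and at most 16, crops included, and the job is handed in when it is done.

Besides the shell and the picture viewer there is one more tool, called after "Emit:" as name([rows], argument=value, ...), one row to a line, values as JSON. jog_arm: Moves the arm, as the interface text tells. Shift numbers are shares of 20 cm and turn numbers shares of 180 degrees, none past 1 either way. Its arguments: {"type":"object","properties":{"plan":{"type":"array","items":{"type":"object","properties":{"x":{"type":"number","minimum":-1,"maximum":1},"y":{"type":"number","minimum":-1,"maximum":1},"z":{"type":"number","minimum":-1,"maximum":1},"wx":{"type":"number","minimum":-1,"maximum":1},"wy":{"type":"number","minimum":-1,"maximum":1},"wz":{"type":"number","minimum":-1,"maximum":1}}}},"hand":{"type":"number"},"grip_force":{"type":"number"}},"required":["plan"]}

```bash
ls; mkdir -p pics
python3 - <<'E'
from station import monitor,cams,bot,finder
import cv2,numpy as np
o=monitor.get_obs();print(o['t'],o['eef_pos'],o['tool_rot'],o['gripper_width'])
for c in ['top','side']:
    im=cams.read_camera(c);cv2.imwrite(f'pics/{c}0.png',im[:,:,::-1])
    k=cams.get_calibration(c);print(c,{a:(np.round(b,4).tolist()) for a,b in k.items()})
    for n in ['scraper_1','scraper_1_tip','bin','stand','cap_top_up','holder','slot_1','heat_sink','mat','tape_roll']:
        print(n,[(np.round(d['location']).tolist(),round(d['confidence'],2)) for d in finder.place_of(c,n)])
E
```

```text
pics
0.0 [ 0.22601752 -0.6354036   0.2303248 ] [-8.93816283e-04  9.85430170e-01  1.70078007e-01 -2.27871154e-04] 0.9977085845822463
top {'fx': 443.9963, 'fy': 443.9963, 'cx': 307.891, 'cy': 200.5996, 'distortion': [-0.1116, 0.0, 0.0, 0.0, 0.0], 'extrinsics': [[-0.0491, -0.9988, -0.0065, 0.0083], [-0.9777, 0.0494, -0.2041, 0.6041], [0.2042, -0.0036, -0.9789, 1.4586], [0.0, 0.0, 0.0, 1.0]]}
scraper_1 [([399.0, 232.0], 0.8), ([378.0, 234.0], 0.77), ([418.0, 233.0], 0.6)]
scraper_1_tip [([378.0, 209.0], 0.74)]
bin [([304.0, 224.0], 0.74), ([400.0, 233.0], 0.62), ([397.0, 208.0], 0.29)]
stand [([303.0, 220.0], 0.93), ([397.0, 209.0], 0.4)]
cap_top_up [([306.0, 174.0], 0.97), ([310.0, 228.0], 0.21)]
holder [([219.0, 242.0], 0.66)]
slot_1 [([198.0, 223.0], 0.83), ([217.0, 214.0], 0.68), ([239.0, 217.0], 0.65)]
heat_sink [([379.0, 208.0], 0.73), ([309.0, 230.0], 0.58), ([216.0, 242.0], 0.53), ([271.0, 183.0], 0.43), ([380.0, 231.0], 0.36)]
mat [([346.0, 174.0], 0.7)]
tape_roll [([270.0, 181.0], 0.57)]
side {'fx': 439.1454, 'fy': 439.1454, 'cx': 316.6598, 'cy': 193.6889, 'distortion': [0.033, 0.0, 0.0, 0.0, 0.0], 'extrinsics': [[0.9983, -0.054, -0.0212, -0.5558], [-0.0439, -0.4655, -0.8839, 0.1367], [0.0379, 0.8834, -0.4671, 1.313], [0.0, 0.0, 0.0, 1.0]]}
scraper_1 [([296.0, 306.0], 0.84), ([297.0, 326.0], 0.73), ([296.0, 286.0], 0.69)]
scraper_1_tip [([337.0, 327.0], 0.69), ([329.0, 284.0], 0.59)]
bin [([302.0, 304.0], 0.66)]
stand [([314.0, 232.0], 0.68)]
cap_top_up [([360.0, 179.0], 0.96)]
holder [([294.0, 190.0], 0.68)]
slot_1 [([317.0, 183.0], 0.96), ([319.0, 191.0], 0.82), ([314.0, 171.0], 0.79)]
heat_sink [([305.0, 231.0], 0.47)]
mat [([372.0, 261.0], 0.72)]
tape_roll []
```

```bash
cat > h.py <<'E'
from station import monitor,cams,bot,finder
import cv2,numpy as np
from scipy.spatial.transform import Rotation as R
def ray(c,uv):
    k=cams.get_calibration(c);K=np.array([[k['fx'],0,k['cx']],[0,k['fy'],k['cy']],[0,0,1]])
    p=cv2.undistortPoints(np.array([[uv]],float),K,np.array(k['distortion']))[0,0]
    E=np.array(k['extrinsics']);Rm=E[:3,:3]
    return -Rm.T@E[:3,3],Rm.T@np.array([p[0],p[1],1])
def onz(c,uv,z):
    o,d=ray(c,uv);return o+d*(z-o[2])/d[2]
def proj(c,P):
    k=cams.get_calibration(c);K=np.array([[k['fx'],0,k['cx']],[0,k['fy'],k['cy']],[0,0,1]])
    E=np.array(k['extrinsics']);return cv2.projectPoints(np.atleast_2d(np.array(P,float)),cv2.Rodrigues(E[:3,:3])[0],E[:3,3],K,np.array(k['distortion']))[0][:,0]
def snap(c,name,box=None,s=1):
    im=cams.read_camera(c)
    if box: l,t,w,h=box;im=im[t:t+h,l:l+w]
    cv2.imwrite(f'pics/{name}.png',cv2.resize(im[:,:,::-1],None,fx=s,fy=s,interpolation=cv2.INTER_CUBIC))
def delta(pos,yaw=None):
    # yaw: world angle of tool x axis; prints jog numbers for a tool pointing straight down
    o=monitor.get_obs();w,x,y,z=o['tool_rot'];r=R.from_quat([x,y,z,w]);M=r.as_matrix()
    d=M.T@(np.array(pos)-o['eef_pos'])/.2
    out=dict(zip('xyz',np.round(d,3)))
    if yaw is None: yaw=np.arctan2(M[1,0],M[0,0])
    c,s=np.cos(yaw),np.sin(yaw)
    T=np.array([[c,s,0],[s,-c,0],[0,0,-1.]])
    rv=(r.inv()*R.from_matrix(T)).as_rotvec()/np.pi
    out.update(zip(['wx','wy','wz'],np.round(rv,4)));return {a:float(b) for a,b in out.items()}
E
python3 - <<'E'
import cv2,numpy as np
for n,(l,t,w,h) in {'top':(170,140,280,130),'side':(240,150,160,200)}.items():
    im=cv2.imread(f'pics/{n}0.png')[t:t+h,l:l+w];s=min(800/w,600/h)
    cv2.imwrite(f'pics/{n}0c.png',cv2.resize(im,None,fx=s,fy=s,interpolation=cv2.INTER_CUBIC));print(s)
E
```

```text
2.857142857142857
3.0
```

View pics/top0c.png

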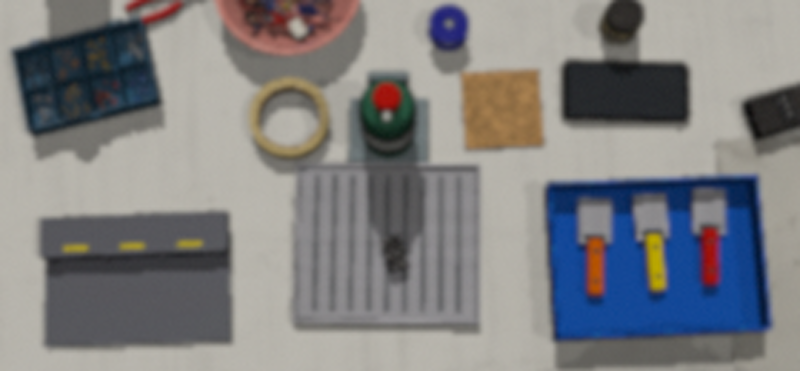

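View pics/side0.png

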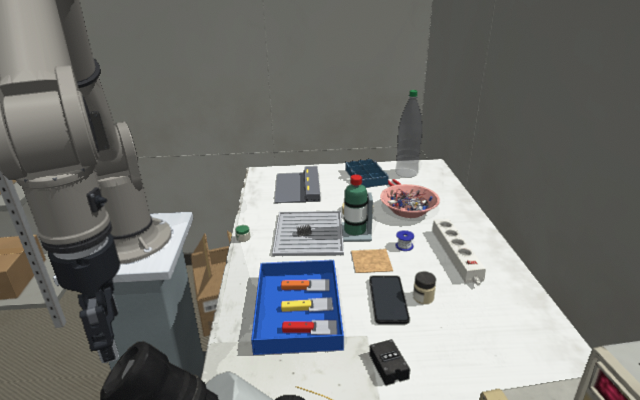

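```bash
cat >> h.py <<'E'
from scipy.optimize import least_squares
def fitpose(obs,z0=0,x0=(.5,0,0)):
    # obs: list of (cam, uv, localxyz)
    def f(p):
        c,s=np.cos(p[2]),np.sin(p[2]);r=[]
        for cam,uv,l in obs:
            P=[p[0]+c*l[0]-s*l[1],p[1]+s*l[0]+c*l[1],z0+l[2]]
            r+=list(proj(cam,P)[0]-uv)
        return np.array(r)
    q=least_squares(f,x0,loss='soft_l1');return q.x,np.sqrt(np.mean(q.fun**2))
HSV={'orange':(7,17),'yellow':(22,34),'red':(0,4)}
def handle(im,col,box,cam='top',z=.013):
    # world centre and yaw of a coloured handle; z = height of the handle's middle
    l,t,w,h=box;s=6
    c=cv2.resize(im[t:t+h,l:l+w],None,fx=s,fy=s,interpolation=cv2.INTER_CUBIC)
    v=cv2.cvtColor(c,cv2.COLOR_RGB2HSV);a,b=HSV[col]
    m=((v[...,0]>=a)&(v[...,0]<=b)&(v[...,1]>150)&(v[...,2]>80)).astype(np.uint8)
    n,L,st,ce=cv2.connectedComponentsWithStats(m)
    if n<2: return None
    i=1+np.argmax(st[1:,4]);pts=np.argwhere(L==i)[:,::-1]
    q=(pts+.5)/s-.5+[l,t]
    W=np.array([onz(cam,p,z+.009)[:2] for p in q[::7]])
    (cx,cy),(ww,hh),ang=cv2.minAreaRect((W*1000).astype(np.float32))
    d=np.linalg.svd(W-W.mean(0),full_matrices=False)[2][0];d*=np.sign(d[0])
    return np.round([W[:,0].mean(),W[:,1].mean(),np.arctan2(d[1],d[0])],4).tolist(),st[i,4],np.round([cx,cy,ww,hh]).tolist()
E
python3 - <<'E'
from h import *
im=cv2.imread('pics/top0.png')[:,:,::-1].copy()
C=lambda u,v:((u+.5)/2.857-.5+170,(v+.5)/2.857-.5+140)
hold=[('top',C(46,347),(-.062,.116,.006)),('top',C(231,341),(-.062,-.116,.006)),('top',C(40,217),(.095,.116,.032)),('top',C(228,212),(.095,-.116,.032)),('top',C(45,258),(.04,.116,.032)),('top',C(229,253),(.04,-.116,.032))]
print('holder',fitpose(hold,0,(.5,.25,0)))
tray=[('top',C(298,168),(.1,.115,.012)),('top',C(478,166),(.1,-.115,.012)),('top',C(478,327),(-.1,-.115,.012)),('top',C(295,327),(-.1,.115,.012))]
print('tray',fitpose(tray))
print('cap',onz('top',(306,174),.187))
b=[('top',C(548,184),(.095,.13,.045)),('top',C(757,178),(.095,-.13,.045)),('top',C(768,328),(-.095,-.13,.045)),('top',C(555,338),(-.095,.13,.045))]
print('bin',fitpose(b,0,(.5,-.3,0)))
m=[('top',C(463,73),(.05,.05,.004)),('top',C(540,70),(.05,-.05,.004)),('top',C(543,147),(-.05,-.05,.004)),('top',C(467,150),(-.05,.05,.004))]
print('mat',fitpose(m))
print('hs',onz('top',C(397,258),.017),onz('side',(305,231),.006))
print('tape',onz('top',C(290,118),.02))
for c in HSV: print(c,handle(im,c,(360,195,80,60)))
for n,p in zip(['cap','slot2'],[(306,174),(217,214)]): pass
# triangulate cap
A=[];
for c,uv in (('top',(306,174)),('side',(360,179))):
    o,d=ray(c,uv);d/=np.linalg.norm(d);A.append((np.eye(3)-np.outer(d,d),o))
print('cap tri',np.linalg.solve(sum(a for a,o in A),sum(a@o for a,o in A)))
print(delta([.5,0,.25],0))
E
```

```text
holder (array([ 0.48241054,  0.30010909, -0.01599392]), np.float64(0.6769233328141895))
tray (array([ 0.52481663, -0.00829514, -0.04761355]), np.float64(0.8031266845225755))
cap [ 0.6644035  -0.01955812  0.187     ]
bin (array([ 0.49074721, -0.33235526, -0.02083091]), np.float64(0.7273061113593564))
mat (array([ 0.69178554, -0.16255947, -0.01535535]), np.float64(0.366750585751553))
hs [ 0.50871527 -0.01939282  0.017     ] [ 0.52122954 -0.00832897  0.006     ]
tape [0.69053675 0.10512474 0.02      ]
orange ([0.488, -0.2593, -0.0833], np.int32(2883), [487.0, -259.0, 17.0, 68.0])
yellow ([0.4888, -0.3331, -0.0052], np.int32(3347), [488.0, -333.0, 18.0, 69.0])
red ([0.4957, -0.4011, -0.0778], np.int32(1703), [493.0, -400.0, 13.0, 65.0])
cap tri [ 0.67482183 -0.01973055  0.1761296 ]
{'x': 2.355, 'y': -2.537, 'z': -0.093, 'wx': -0.0, 'wy': -0.0, 'wz': 0.1088}
```

View pics/side0c.png

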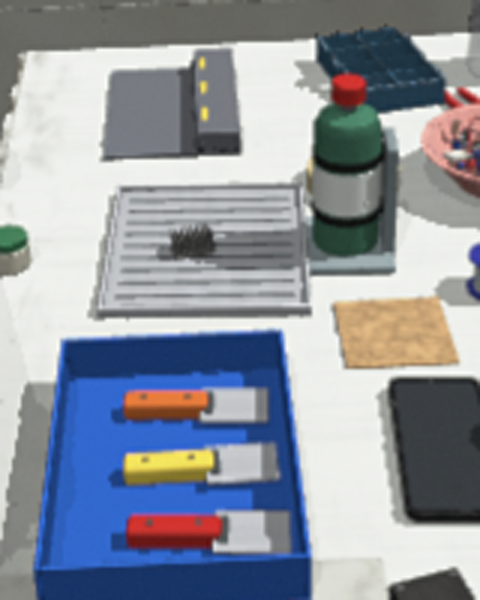

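Emit:
jog_arm([
  {"x":0.2,"y":-0.2,"z":0,"wz":0.04},
  {"x":0.4,"y":-0.4,"z":0,"wz":0.08},
  {"x":0.6,"y":-0.6,"z":0,"wz":0.109},
  {"x":0.78,"y":-0.85,"z":0,"wz":0.109},
  {"x":0.78,"y":-0.85,"z":0,"wz":0.109},
  {"x":0.78,"y":-0.85,"z":0,"wz":0.109},
  {"x":0.78,"y":-0.85,"z":0,"wz":0.109},
], hand=1, grip_force=50)

```text
invalid input at $.plan[0]: expected keys x, y, z, wx, wy, wz
```

Run:
```python
from h import *
o=monitor.get_obs();print(o['t'],o['eef_pos'],o['contact_force'],delta([.513,-.016,.2],0))
snap('top','top1',(255,160,100,100),6)
```

```text
1.1 [ 0.22625222 -0.63595281  0.23129712] [-0.04855411 -0.04362278  0.11030383] {'x': 2.39, 'y': -2.44, 'z': 0.157, 'wx': -0.0, 'wy': -0.0, 'wz': 0.1088}
```

View pics/top1.png

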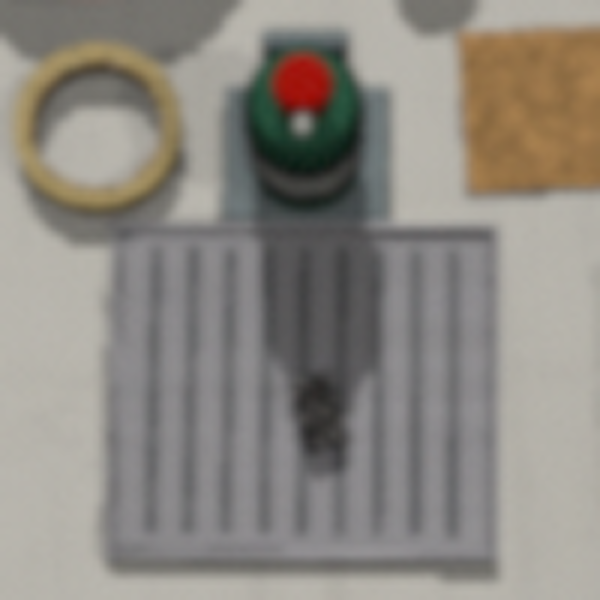

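Emit:
jog_arm([
  {"x":0.2,"y":-0.2,"z":0,"wx":0,"wy":0,"wz":0.04},
  {"x":0.4,"y":-0.4,"z":0,"wx":0,"wy":0,"wz":0.08},
  {"x":0.6,"y":-0.6,"z":0,"wx":0,"wy":0,"wz":0.109},
  {"x":0.78,"y":-0.85,"z":0,"wx":0,"wy":0,"wz":0.109},
  {"x":0.78,"y":-0.85,"z":0,"wx":0,"wy":0,"wz":0.109},
  {"x":0.78,"y":-0.85,"z":0,"wx":0,"wy":0,"wz":0.109},
  {"x":0.78,"y":-0.85,"z":0,"wx":0,"wy":0,"wz":0.109},
], hand=1, grip_force=50)

```text
t: 1.73
eef_pos: [0.3193, -0.4181, 0.2315]
tool_rot: [-0.001, 1.0, 0.004, 0.001]
contact_force: [-0.1, -0.4, -0.5]
gripper_width: 1.001
```

Run:
```python
from h import *
o=monitor.get_obs();print(o['t'],o['eef_pos'],o['contact_force'],delta([.512,-.017,.2],0))
```

```text
1.7333 [ 0.31925578 -0.41809778  0.23153834] [-0.1042983  -0.40316222 -0.53586744] {'x': 0.978, 'y': -1.998, 'z': 0.163, 'wx': -0.0007, 'wy': -0.0004, 'wz': 0.0023}
```

Emit:
jog_arm([
  {"x":0.1,"y":-0.2,"z":0,"wx":0,"wy":0,"wz":0},
  {"x":0.2,"y":-0.4,"z":0,"wx":0,"wy":0,"wz":0},
  {"x":0.3,"y":-0.6,"z":0,"wx":0,"wy":0,"wz":0.002},
  {"x":0.4,"y":-0.8,"z":0,"wx":0,"wy":0,"wz":0.002},
  {"x":0.5,"y":-1,"z":0,"wx":0,"wy":0,"wz":0.002},
  {"x":0.5,"y":-1,"z":0,"wx":0,"wy":0,"wz":0.002},
])

```text
t: 2.23
eef_pos: [0.4199, -0.2133, 0.2325]
tool_rot: [-0.002, 1.0, 0.003, 0.001]
contact_force: [-0.3, -0.8, -0.4]
gripper_width: 1.005
```

Emit:
jog_arm([
  {"x":0.1,"y":-0.2,"z":0.05,"wx":0,"wy":0,"wz":0},
  {"x":0.2,"y":-0.4,"z":0.1,"wx":0,"wy":0,"wz":0},
  {"x":0.3,"y":-0.6,"z":0.15,"wx":0,"wy":0,"wz":0},
  {"x":0.4,"y":-0.8,"z":0.15,"wx":0,"wy":0,"wz":0},
  {"x":0.48,"y":-1,"z":0.15,"wx":0,"wy":0,"wz":0},
  {"x":0.48,"y":-1,"z":0.15,"wx":0,"wy":0,"wz":0},
  {"x":0.48,"y":-1,"z":0.15,"wx":0,"wy":0,"wz":0},
])

```text
t: 2.82
eef_pos: [0.5172, -0.0071, 0.2037]
tool_rot: [-0.003, 1.0, 0.006, 0.002]
contact_force: [0.8, 0.3, 0.4]
gripper_width: 1.0
```

Run:
```python
from h import *
o=monitor.get_obs();print(o['t'],o['eef_pos'],o['contact_force'],delta([.512,-.017,.009],0))
snap('side','side1',(240,150,160,130),5)
print(onz('top',(308.6,230.8),.02))
```

```text
2.8167 [ 0.51719219 -0.00706676  0.20374991] [0.81745501 0.34335956 0.36857142] {'x': -0.031, 'y': 0.055, 'z': 0.973, 'wx': -0.0019, 'wy': -0.0015, 'wz': 0.0041}
[ 0.50542699 -0.01913352  0.02      ]
```

View pics/side1.png

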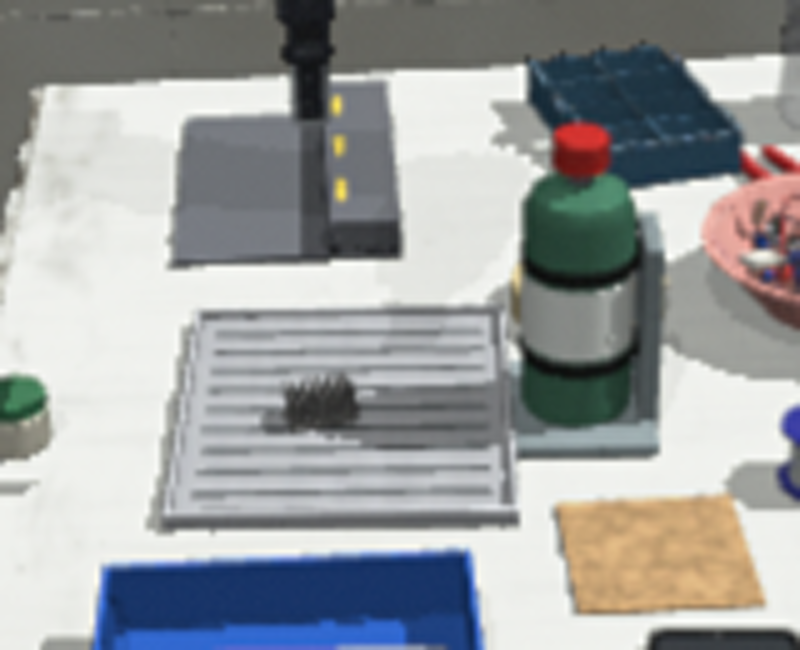

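Emit:
jog_arm([
  {"x":-0.02,"y":0.055,"z":0.2,"wx":-0.002,"wy":-0.0015,"wz":0.004},
  {"x":-0.02,"y":0.055,"z":0.4,"wx":-0.002,"wy":-0.0015,"wz":0.004},
  {"x":-0.02,"y":0.055,"z":0.6,"wx":-0.002,"wy":-0.0015,"wz":0.004},
  {"x":-0.02,"y":0.055,"z":0.75,"wx":-0.002,"wy":-0.0015,"wz":0.004},
  {"x":-0.02,"y":0.055,"z":0.85,"wx":-0.002,"wy":-0.0015,"wz":0.004},
  {"x":-0.02,"y":0.055,"z":0.92,"wx":-0.002,"wy":-0.0015,"wz":0.004},
  {"x":-0.02,"y":0.055,"z":0.975,"wx":-0.002,"wy":-0.0015,"wz":0.004},
  {"x":-0.02,"y":0.055,"z":0.975,"wx":-0.002,"wy":-0.0015,"wz":0.004},
  {"x":-0.02,"y":0.055,"z":0.975,"wx":-0.002,"wy":-0.0015,"wz":0.004},
])

```text
t: 3.62
eef_pos: [0.5129, -0.0217, 0.0085]
tool_rot: [0.001, 1.0, -0.002, -0.001]
contact_force: [0.2, 0.7, 0.3]
gripper_width: 1.002
```

Emit:
jog_arm([
  {"x":0,"y":0,"z":0,"wx":0,"wy":0,"wz":0},
  {"x":0,"y":0,"z":0,"wx":0,"wy":0,"wz":0},
  {"x":0,"y":0,"z":0,"wx":0,"wy":0,"wz":0},
  {"x":0,"y":0,"z":0,"wx":0,"wy":0,"wz":0},
  {"x":0,"y":0,"z":0,"wx":0,"wy":0,"wz":0},
  {"x":0,"y":0,"z":0,"wx":0,"wy":0,"wz":0},
  {"x":0,"y":0,"z":0,"wx":0,"wy":0,"wz":0},
  {"x":0,"y":0,"z":0,"wx":0,"wy":0,"wz":0},
  {"x":0,"y":0,"z":0,"wx":0,"wy":0,"wz":0},
], hand=-1, grip_force=60)

```text
t: 4.37
eef_pos: [0.5135, -0.0216, 0.0094]
tool_rot: [0.002, 1.0, -0.002, -0.0]
contact_force: [-1.1, 1.0, 8.0]
gripper_width: 0.298
```

Emit:
jog_arm([
  {"x":0,"y":0,"z":-0.1,"wx":0,"wy":0,"wz":0},
  {"x":0,"y":0,"z":-0.25,"wx":0,"wy":0,"wz":0},
  {"x":0,"y":0.15,"z":-0.4,"wx":0,"wy":0,"wz":0},
  {"x":0.0,"y":0.35,"z":-0.4,"wx":0,"wy":0,"wz":0},
  {"x":0.15,"y":0.55,"z":-0.4,"wx":0,"wy":0,"wz":0},
  {"x":0.35,"y":0.7,"z":-0.4,"wx":0,"wy":0,"wz":0},
  {"x":0.55,"y":0.7,"z":-0.4,"wx":0,"wy":0,"wz":0},
  {"x":0.75,"y":0.7,"z":-0.4,"wx":0,"wy":0,"wz":0},
  {"x":0.9,"y":0.7,"z":-0.4,"wx":0,"wy":0,"wz":0},
  {"x":0.9,"y":0.7,"z":-0.4,"wx":0,"wy":0,"wz":0},
  {"x":0.9,"y":0.7,"z":-0.4,"wx":0,"wy":0,"wz":0},
])

```text
t: 5.28
eef_pos: [0.6947, -0.1611, 0.089]
tool_rot: [0.001, 1.0, -0.001, 0.0]
contact_force: [-0.2, -1.1, -0.4]
gripper_width: 0.296
```

Run:
```python
from h import *
print(delta([.692,-.163,.008],0),monitor.get_obs()['gripper_width'])
```

```text
{'x': -0.013, 'y': 0.009, 'z': 0.405, 'wx': 0.0007, 'wy': -0.0001, 'wz': -0.0009} 0.295963020398611
```

Emit:
jog_arm([
  {"x":-0.01,"y":0.01,"z":0.15,"wx":0,"wy":0,"wz":0},
  {"x":-0.01,"y":0.01,"z":0.28,"wx":0,"wy":0,"wz":0},
  {"x":-0.01,"y":0.01,"z":0.36,"wx":0,"wy":0,"wz":0},
  {"x":-0.01,"y":0.01,"z":0.4,"wx":0,"wy":0,"wz":0},
  {"x":-0.01,"y":0.01,"z":0.4,"wx":0,"wy":0,"wz":0},
  {"x":-0.01,"y":0.01,"z":0.4,"wx":0,"wy":0,"wz":0},
])

```text
t: 5.78
eef_pos: [0.6924, -0.1633, 0.0095]
tool_rot: [0.001, 1.0, -0.001, 0.0]
contact_force: [0.7, -0.1, -0.6]
gripper_width: 0.291
```

Emit:
jog_arm([
  {"x":0,"y":0,"z":0,"wx":0,"wy":0,"wz":0},
  {"x":0,"y":0,"z":0,"wx":0,"wy":0,"wz":0},
  {"x":0,"y":0,"z":0,"wx":0,"wy":0,"wz":0},
  {"x":0,"y":0,"z":0,"wx":0,"wy":0,"wz":0},
  {"x":0,"y":0,"z":-0.1,"wx":0,"wy":0,"wz":0},
  {"x":0,"y":0,"z":-0.3,"wx":0,"wy":0,"wz":0},
  {"x":0,"y":0,"z":-0.5,"wx":0,"wy":0,"wz":0},
  {"x":-0.2,"y":0.2,"z":-0.7,"wx":0,"wy":0,"wz":0},
  {"x":-0.4,"y":0.4,"z":-0.75,"wx":0,"wy":0,"wz":0},
  {"x":-0.6,"y":0.4,"z":-0.75,"wx":0,"wy":0,"wz":0},
  {"x":-0.8,"y":0.4,"z":-0.75,"wx":0,"wy":0,"wz":0},
  {"x":-0.95,"y":0.4,"z":-0.75,"wx":0,"wy":0,"wz":0},
], hand=0.2)

```text
t: 6.78
eef_pos: [0.5183, -0.2431, 0.1599]
tool_rot: [0.002, 1.0, -0.003, 0.001]
contact_force: [-0.6, -0.0, -0.6]
gripper_width: 0.596
```

Run:
```python
from h import *
im=cams.read_camera('top')
for c in HSV: print(c,handle(im,c,(360,195,80,60)))
for c in ['top','side']:
  if c=='side': cams.read_camera(c)
  for n in ['heat_sink_mid','scraper_1','scraper_1_tip']: print(c,n,[(np.round(onz(c,d['location'],.015)[:2],3).tolist(),round(d['confidence'],2)) for d in finder.place_of(c,n)])
print(delta([.49,-.26,.1],0))
```

```text
orange ([0.488, -0.2583, -0.0784], np.int32(2504), [487.0, -258.0, 15.0, 69.0])
yellow None
red ([0.4985, -0.4032, -0.0765], np.int32(1021), [493.0, -403.0, 9.0, 64.0])
top heat_sink_mid [([0.689, -0.167], 0.46)]
top scraper_1 [([0.483, -0.396], 0.4)]
top scraper_1_tip [([0.574, -0.272], 0.54)]
side heat_sink_mid [([0.698, -0.173], 0.71)]
side scraper_1 [([0.488, -0.405], 0.72), ([0.488, -0.341], 0.69), ([0.487, -0.261], 0.66)]
side scraper_1_tip [([0.579, -0.273], 0.92)]
{'x': -0.158, 'y': 0.098, 'z': 0.296, 'wx': 0.0006, 'wy': -0.0005, 'wz': -0.0003}
```

Emit:
jog_arm([
  {"x":-0.08,"y":0.04,"z":0.0,"wx":0,"wy":0,"wz":0.012},
  {"x":-0.15,"y":0.077,"z":0.0,"wx":0,"wy":0,"wz":0.025},
  {"x":-0.15,"y":0.077,"z":0.0,"wx":0,"wy":0,"wz":0.025},
  {"x":-0.15,"y":0.077,"z":0.2,"wx":0,"wy":0,"wz":0.025},
  {"x":-0.15,"y":0.077,"z":0.4,"wx":0,"wy":0,"wz":0.025},
  {"x":-0.15,"y":0.077,"z":0.57,"wx":0,"wy":0,"wz":0.025},
  {"x":-0.15,"y":0.077,"z":0.68,"wx":0,"wy":0,"wz":0.025},
  {"x":-0.15,"y":0.077,"z":0.75,"wx":0,"wy":0,"wz":0.025},
  {"x":-0.15,"y":0.077,"z":0.76,"wx":0,"wy":0,"wz":0.025},
  {"x":-0.15,"y":0.077,"z":0.76,"wx":0,"wy":0,"wz":0.025},
], hand=0.2)

```text
t: 8.02
eef_pos: [0.4911, -0.256, 0.0064]
tool_rot: [0.001, 0.999, -0.04, -0.0]
contact_force: [0.1, 0.0, 0.9]
gripper_width: 0.597
```

Emit:
jog_arm([
  {"x":0,"y":0,"z":0,"wx":0,"wy":0,"wz":0},
  {"x":0,"y":0,"z":0,"wx":0,"wy":0,"wz":0},
  {"x":0,"y":0,"z":0,"wx":0,"wy":0,"wz":0},
  {"x":0,"y":0,"z":0,"wx":0,"wy":0,"wz":0},
  {"x":0,"y":0,"z":0,"wx":0,"wy":0,"wz":0},
  {"x":0,"y":0,"z":0,"wx":0,"wy":0,"wz":0},
  {"x":0,"y":0,"z":0,"wx":0,"wy":0,"wz":0},
], hand=-1, grip_force=60)

```text
t: 8.6
eef_pos: [0.492, -0.2567, 0.008]
tool_rot: [0.001, 0.999, -0.04, 0.001]
contact_force: [-0.8, 0.1, 6.6]
gripper_width: 0.216
```

Run:
```python
from h import *
print(delta([.5,.0525,.14],-.06),delta([.5,.0525,.012],-.06),monitor.get_obs()['gripper_width'])
```

```text
{'x': -0.083, 'y': -1.543, 'z': -0.664, 'wx': 0.0008, 'wy': -0.0007, 'wz': -0.0066} {'x': -0.085, 'y': -1.544, 'z': -0.024, 'wx': 0.0008, 'wy': -0.0007, 'wz': -0.0066} 0.21573318425855395
```

Emit:
jog_arm([
  {"x":0,"y":0,"z":-0.08,"wx":0,"wy":0,"wz":0},
  {"x":0,"y":0,"z":-0.2,"wx":0,"wy":0,"wz":0},
  {"x":0,"y":0,"z":-0.35,"wx":0,"wy":0,"wz":0},
  {"x":0,"y":-0.1,"z":-0.5,"wx":0,"wy":0,"wz":0},
  {"x":0,"y":-0.25,"z":-0.5,"wx":0,"wy":0,"wz":0},
  {"x":0,"y":-0.42,"z":-0.5,"wx":0,"wy":0,"wz":0},
  {"x":0,"y":-0.58,"z":-0.5,"wx":0,"wy":0,"wz":0},
  {"x":0,"y":-0.74,"z":-0.5,"wx":0,"wy":0,"wz":0},
  {"x":0,"y":-0.9,"z":-0.5,"wx":0,"wy":0,"wz":0},
  {"x":0,"y":-0.9,"z":-0.5,"wx":0,"wy":0,"wz":0},
])

```text
t: 9.43
eef_pos: [0.5073, -0.0694, 0.1086]
tool_rot: [-0.0, 0.999, -0.036, 0.002]
contact_force: [-0.2, 0.3, -0.9]
gripper_width: 0.215
```

Emit:
jog_arm([
  {"x":-0.03,"y":-0.15,"z":0,"wx":0,"wy":0,"wz":-0.006},
  {"x":-0.06,"y":-0.3,"z":0,"wx":0,"wy":0,"wz":-0.006},
  {"x":-0.085,"y":-0.45,"z":0,"wx":0,"wy":0,"wz":-0.006},
  {"x":-0.085,"y":-0.56,"z":0,"wx":0,"wy":0,"wz":-0.006},
  {"x":-0.085,"y":-0.64,"z":0,"wx":0,"wy":0,"wz":-0.006},
  {"x":-0.085,"y":-0.64,"z":0.1,"wx":0,"wy":0,"wz":-0.006},
  {"x":-0.085,"y":-0.64,"z":0.2,"wx":0,"wy":0,"wz":-0.006},
  {"x":-0.085,"y":-0.64,"z":0.3,"wx":0,"wy":0,"wz":-0.006},
  {"x":-0.085,"y":-0.64,"z":0.38,"wx":0,"wy":0,"wz":-0.006},
  {"x":-0.085,"y":-0.64,"z":0.43,"wx":0,"wy":0,"wz":-0.006},
  {"x":-0.085,"y":-0.64,"z":0.43,"wx":0,"wy":0,"wz":-0.006},
])

```text
t: 10.35
eef_pos: [0.4987, 0.0591, 0.0213]
tool_rot: [-0.0, 1.0, -0.026, 0.001]
contact_force: [-1.6, 1.4, -0.5]
gripper_width: 0.214
```

Run:
```python
from h import *
print(delta([.5,.0525,.010],-.06),monitor.get_obs()['gripper_width'])
snap('side','side2',(240,150,160,130),5)
```

```text
{'x': 0.008, 'y': 0.033, 'z': 0.056, 'wx': -0.0, 'wy': -0.0005, 'wz': 0.0023} 0.21369283222059823
```

View pics/side2.png

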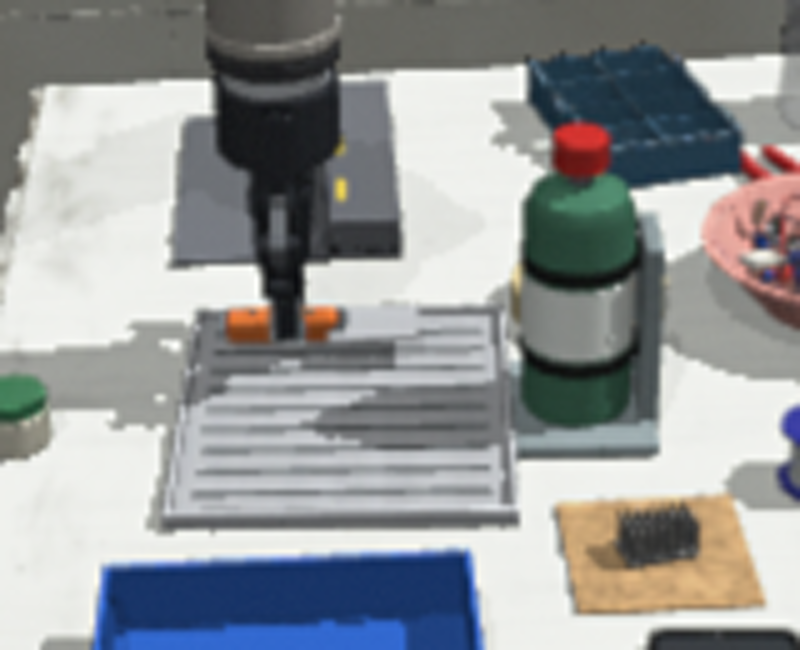

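Emit:
jog_arm([
  {"x":0.008,"y":0.033,"z":0.03,"wx":0,"wy":0,"wz":0.002},
  {"x":0.008,"y":0.033,"z":0.055,"wx":0,"wy":0,"wz":0.002},
  {"x":0.008,"y":0.033,"z":0.055,"wx":0,"wy":0,"wz":0.002},
  {"x":0.008,"y":0.033,"z":0.055,"wx":0,"wy":0,"wz":0.002},
])

```text
t: 10.73
eef_pos: [0.5009, 0.0524, 0.0115]
tool_rot: [-0.0, 1.0, -0.03, 0.002]
contact_force: [-0.9, 0.5, -0.5]
gripper_width: 0.218
```

Emit:
jog_arm([
  {"x":0,"y":0,"z":0,"wx":0,"wy":0,"wz":0},
  {"x":0,"y":0,"z":0,"wx":0,"wy":0,"wz":0},
  {"x":0,"y":0,"z":0,"wx":0,"wy":0,"wz":0},
  {"x":0,"y":0,"z":0,"wx":0,"wy":0,"wz":0},
  {"x":0,"y":0,"z":-0.1,"wx":0,"wy":0,"wz":0},
  {"x":0,"y":0,"z":-0.3,"wx":0,"wy":0,"wz":0},
  {"x":0,"y":0,"z":-0.5,"wx":0,"wy":0,"wz":0},
  {"x":0,"y":0.2,"z":-0.5,"wx":0,"wy":0,"wz":0},
  {"x":0,"y":0.4,"z":-0.5,"wx":0,"wy":0,"wz":0},
  {"x":0,"y":0.6,"z":-0.5,"wx":0,"wy":0,"wz":0},
  {"x":0,"y":0.8,"z":-0.5,"wx":0,"wy":0,"wz":0},
  {"x":0,"y":1,"z":-0.5,"wx":0,"wy":0,"wz":0},
], hand=0.1)

```text
t: 11.73
eef_pos: [0.4883, -0.149, 0.1118]
tool_rot: [-0.0, 1.0, -0.029, 0.002]
contact_force: [0.2, 0.9, 0.0]
gripper_width: 0.548
```

Run:
```python
from h import *
im=cams.read_camera('top')
print('orange',handle(im,'orange',(255,195,100,60)),'yellow',handle(im,'yellow',(360,195,80,60)),'red',handle(im,'red',(360,195,80,60)))
cams.read_camera('side')
print([(np.round(onz('side',d['location'],.013)[:2],3).tolist(),round(d['confidence'],2)) for d in finder.place_of('side','scraper_2')])
print(delta([.489,-.333,.12],-.01))
```

```text
orange ([0.496, 0.053, -0.0473], np.int32(3214), [496.0, 53.0, 18.0, 69.0]) yellow ([0.4889, -0.3329, 0.0086], np.int32(3339), [488.0, -332.0, 19.0, 69.0]) red ([0.4959, -0.4012, -0.0775], np.int32(1691), [493.0, -401.0, 12.0, 65.0])
[([0.495, -0.347], 0.71), ([0.491, -0.408], 0.71), ([0.503, 0.049], 0.57)]
{'x': 0.066, 'y': 0.907, 'z': -0.042, 'wx': 0.0003, 'wy': -0.001, 'wz': -0.018}
```

Emit:
jog_arm([
  {"x":0.02,"y":0.2,"z":0,"wx":0,"wy":0,"wz":-0.01},
  {"x":0.04,"y":0.4,"z":0,"wx":0,"wy":0,"wz":-0.02},
  {"x":0.066,"y":0.6,"z":0,"wx":0,"wy":-0.001,"wz":-0.02},
  {"x":0.066,"y":0.78,"z":0,"wx":0,"wy":-0.001,"wz":-0.02},
  {"x":0.066,"y":0.907,"z":0,"wx":0,"wy":-0.001,"wz":-0.02},
  {"x":0.066,"y":0.907,"z":0.1,"wx":0,"wy":-0.001,"wz":-0.02},
  {"x":0.066,"y":0.907,"z":0.25,"wx":0,"wy":-0.001,"wz":-0.02},
  {"x":0.066,"y":0.907,"z":0.38,"wx":0,"wy":-0.001,"wz":-0.02},
  {"x":0.066,"y":0.907,"z":0.47,"wx":0,"wy":-0.001,"wz":-0.02},
  {"x":0.066,"y":0.907,"z":0.52,"wx":0,"wy":-0.001,"wz":-0.02},
  {"x":0.066,"y":0.907,"z":0.52,"wx":0,"wy":-0.001,"wz":-0.02},
])

```text
t: 12.8
eef_pos: [0.4886, -0.3309, 0.0055]
tool_rot: [-0.001, 1.0, -0.001, -0.002]
contact_force: [-0.4, 0.3, 0.2]
gripper_width: 0.55
```

Emit:
jog_arm([
  {"x":0,"y":0,"z":0,"wx":0,"wy":0,"wz":0},
  {"x":0,"y":0,"z":0,"wx":0,"wy":0,"wz":0},
  {"x":0,"y":0,"z":0,"wx":0,"wy":0,"wz":0},
  {"x":0,"y":0,"z":0,"wx":0,"wy":0,"wz":0},
  {"x":0,"y":0,"z":0,"wx":0,"wy":0,"wz":0},
  {"x":0,"y":0,"z":0,"wx":0,"wy":0,"wz":0},
  {"x":0,"y":0,"z":0,"wx":0,"wy":0,"wz":0},
], hand=-1, grip_force=60)

```text
t: 13.38
eef_pos: [0.4896, -0.3312, 0.0068]
tool_rot: [-0.0, 1.0, -0.001, -0.001]
contact_force: [-1.4, 1.4, 7.2]
gripper_width: 0.216
```

Run:
```python
from h import *
print(delta([.5,-.0075,.010],-.06),monitor.get_obs()['gripper_width'])
```

```text
{'x': 0.049, 'y': -1.619, 'z': -0.015, 'wx': -0.0003, 'wy': 0.0004, 'wz': 0.0185} 0.21588905643309297
```

Emit:
jog_arm([
  {"x":0,"y":0,"z":-0.08,"wx":0,"wy":0,"wz":0},
  {"x":0,"y":0,"z":-0.2,"wx":0,"wy":0,"wz":0},
  {"x":0,"y":0,"z":-0.35,"wx":0,"wy":0,"wz":0},
  {"x":0,"y":-0.1,"z":-0.5,"wx":0,"wy":0,"wz":0},
  {"x":0,"y":-0.25,"z":-0.5,"wx":0,"wy":0,"wz":0},
  {"x":0,"y":-0.42,"z":-0.5,"wx":0,"wy":0,"wz":0},
  {"x":0,"y":-0.58,"z":-0.5,"wx":0,"wy":0,"wz":0},
  {"x":0,"y":-0.74,"z":-0.5,"wx":0,"wy":0,"wz":0},
  {"x":0,"y":-0.9,"z":-0.5,"wx":0,"wy":0,"wz":0},
  {"x":0,"y":-0.9,"z":-0.5,"wx":0,"wy":0,"wz":0},
])

```text
t: 14.22
eef_pos: [0.4902, -0.144, 0.1073]
tool_rot: [-0.002, 1.0, 0.003, -0.0]
contact_force: [-0.3, -0.2, 0.3]
gripper_width: 0.211
```

Emit:
jog_arm([
  {"x":0.02,"y":-0.15,"z":0,"wx":0,"wy":0,"wz":0.01},
  {"x":0.05,"y":-0.3,"z":0,"wx":0,"wy":0,"wz":0.0185},
  {"x":0.05,"y":-0.45,"z":0,"wx":0,"wy":0,"wz":0.0185},
  {"x":0.05,"y":-0.6,"z":0,"wx":0,"wy":0,"wz":0.0185},
  {"x":0.05,"y":-0.69,"z":0,"wx":0,"wy":0,"wz":0.0185},
  {"x":0.05,"y":-0.69,"z":0.1,"wx":0,"wy":0,"wz":0.0185},
  {"x":0.05,"y":-0.69,"z":0.2,"wx":0,"wy":0,"wz":0.0185},
  {"x":0.05,"y":-0.69,"z":0.3,"wx":0,"wy":0,"wz":0.0185},
  {"x":0.05,"y":-0.69,"z":0.38,"wx":0,"wy":0,"wz":0.0185},
  {"x":0.05,"y":-0.69,"z":0.43,"wx":0,"wy":0,"wz":0.0185},
  {"x":0.05,"y":-0.69,"z":0.43,"wx":0,"wy":0,"wz":0.0185},
])

```text
t: 15.13
eef_pos: [0.4979, -0.0059, 0.0203]
tool_rot: [-0.002, 1.0, -0.026, -0.002]
contact_force: [0.1, 0.2, -0.6]
gripper_width: 0.215
```

Run:
```python
from h import *
print(delta([.5,-.0075,.010],-.06),monitor.get_obs()['gripper_width'])
```

```text
{'x': 0.011, 'y': 0.007, 'z': 0.051, 'wx': -0.0011, 'wy': 0.0013, 'wz': 0.0027} 0.2154373946965196
```

Emit:
jog_arm([
  {"x":0.01,"y":0.007,"z":0.03,"wx":0,"wy":0,"wz":0.002},
  {"x":0.01,"y":0.007,"z":0.05,"wx":0,"wy":0,"wz":0.002},
  {"x":0.01,"y":0.007,"z":0.05,"wx":0,"wy":0,"wz":0.002},
  {"x":0.01,"y":0.007,"z":0.05,"wx":0,"wy":0,"wz":0.002},
])

```text
t: 15.47
eef_pos: [0.5001, -0.0075, 0.0106]
tool_rot: [-0.002, 1.0, -0.029, -0.002]
contact_force: [-0.6, 0.1, -0.1]
gripper_width: 0.217
```

Emit:
jog_arm([
  {"x":0,"y":0,"z":0,"wx":0,"wy":0,"wz":0},
  {"x":0,"y":0,"z":0,"wx":0,"wy":0,"wz":0},
  {"x":0,"y":0,"z":0,"wx":0,"wy":0,"wz":0},
  {"x":0,"y":0,"z":0,"wx":0,"wy":0,"wz":0},
  {"x":0,"y":0,"z":-0.1,"wx":0,"wy":0,"wz":0},
  {"x":0,"y":0,"z":-0.3,"wx":0,"wy":0,"wz":0},
  {"x":0,"y":0,"z":-0.5,"wx":0,"wy":0,"wz":0},
  {"x":0,"y":0.2,"z":-0.5,"wx":0,"wy":0,"wz":0},
  {"x":0,"y":0.4,"z":-0.5,"wx":0,"wy":0,"wz":0},
  {"x":0,"y":0.6,"z":-0.5,"wx":0,"wy":0,"wz":0},
  {"x":0,"y":0.8,"z":-0.5,"wx":0,"wy":0,"wz":0},
  {"x":0,"y":1,"z":-0.5,"wx":0,"wy":0,"wz":0},
], hand=0.1)

```text
t: 16.47
eef_pos: [0.4885, -0.2094, 0.1103]
tool_rot: [-0.002, 1.0, -0.029, -0.001]
contact_force: [0.6, -0.1, -0.0]
gripper_width: 0.549
```

Emit:
jog_arm([
  {"x":0.0,"y":0.2,"z":0,"wx":0,"wy":0,"wz":0},
  {"x":0.0,"y":0.4,"z":0,"wx":0,"wy":0,"wz":0},
  {"x":0.03,"y":0.6,"z":0,"wx":0,"wy":0,"wz":0},
  {"x":0.05,"y":0.7,"z":0,"wx":0,"wy":0,"wz":0},
  {"x":0.05,"y":0.7,"z":0,"wx":0,"wy":0,"wz":0},
])

```text
t: 16.88
eef_pos: [0.4892, -0.3565, 0.11]
tool_rot: [0.0, 0.999, -0.033, -0.001]
contact_force: [0.4, 0.0, -0.6]
gripper_width: 0.55
```

Run:
```python
from h import *
im=cams.read_camera('top')
print('orange',handle(im,'orange',(255,195,100,60)),'yellow',handle(im,'yellow',(255,195,100,60)),'red',handle(im,'red',(400,195,40,60)))
cams.read_camera('side')
print([(np.round(onz('side',d['location'],.013)[:2],3).tolist(),round(d['confidence'],2)) for d in finder.place_of('side','scraper_2')])
print(delta([.493,-.402,.007],-.077))
```

```text
orange ([0.4961, 0.0533, -0.0548], np.int32(3234), [496.0, 53.0, 19.0, 69.0]) yellow ([0.5002, -0.0068, -0.0776], np.int32(3351), [499.0, -7.0, 19.0, 71.0]) red ([0.4705, -0.3984, -0.0836], np.int32(415), [470.0, -398.0, 6.0, 23.0])
[([0.494, -0.403], 0.89), ([0.491, -0.004], 0.63)]
{'x': 0.03, 'y': 0.267, 'z': 0.512, 'wx': -0.0013, 'wy': 0.0011, 'wz': 0.0063}
```

Emit:
jog_arm([
  {"x":0.03,"y":0.15,"z":0,"wx":0,"wy":0,"wz":0.006},
  {"x":0.03,"y":0.26,"z":0,"wx":0,"wy":0,"wz":0.006},
  {"x":0.03,"y":0.26,"z":0,"wx":0,"wy":0,"wz":0.006},
  {"x":0.03,"y":0.26,"z":0.12,"wx":0,"wy":0,"wz":0.006},
  {"x":0.03,"y":0.26,"z":0.26,"wx":0,"wy":0,"wz":0.006},
  {"x":0.03,"y":0.26,"z":0.38,"wx":0,"wy":0,"wz":0.006},
  {"x":0.03,"y":0.26,"z":0.46,"wx":0,"wy":0,"wz":0.006},
  {"x":0.03,"y":0.26,"z":0.51,"wx":0,"wy":0,"wz":0.006},
  {"x":0.03,"y":0.26,"z":0.51,"wx":0,"wy":0,"wz":0.006},
])

```text
t: 17.78
eef_pos: [0.4922, -0.3977, 0.0053]
tool_rot: [-0.004, 0.999, -0.037, -0.003]
contact_force: [-0.3, 0.3, -0.5]
gripper_width: 0.552
```

Emit:
jog_arm([
  {"x":0,"y":0,"z":0,"wx":0,"wy":0,"wz":0},
  {"x":0,"y":0,"z":0,"wx":0,"wy":0,"wz":0},
  {"x":0,"y":0,"z":0,"wx":0,"wy":0,"wz":0},
  {"x":0,"y":0,"z":0,"wx":0,"wy":0,"wz":0},
  {"x":0,"y":0,"z":0,"wx":0,"wy":0,"wz":0},
  {"x":0,"y":0,"z":0,"wx":0,"wy":0,"wz":0},
  {"x":0,"y":0,"z":0,"wx":0,"wy":0,"wz":0},
], hand=-1, grip_force=60)

```text
t: 18.37
eef_pos: [0.4931, -0.398, 0.0067]
tool_rot: [-0.003, 0.999, -0.037, -0.002]
contact_force: [-1.5, 1.8, 5.8]
gripper_width: 0.217
```

Emit:
jog_arm([
  {"x":0,"y":0,"z":-0.08,"wx":0,"wy":0,"wz":0},
  {"x":0,"y":0,"z":-0.2,"wx":0,"wy":0,"wz":0},
  {"x":0,"y":0,"z":-0.35,"wx":0,"wy":0,"wz":0},
  {"x":0,"y":-0.1,"z":-0.5,"wx":0,"wy":0,"wz":0},
  {"x":0,"y":-0.25,"z":-0.5,"wx":0,"wy":0,"wz":0},
  {"x":0,"y":-0.42,"z":-0.5,"wx":0,"wy":0,"wz":0},
  {"x":0,"y":-0.58,"z":-0.5,"wx":0,"wy":0,"wz":0},
  {"x":0,"y":-0.74,"z":-0.5,"wx":0,"wy":0,"wz":0},
  {"x":0,"y":-0.9,"z":-0.5,"wx":0,"wy":0,"wz":0},
  {"x":0,"y":-0.9,"z":-0.5,"wx":0,"wy":0,"wz":0},
])

```text
t: 19.2
eef_pos: [0.5079, -0.2112, 0.1082]
tool_rot: [-0.005, 0.999, -0.032, -0.002]
contact_force: [0.3, 0.8, -0.1]
gripper_width: 0.216
```

Run:
```python
from h import *
print(delta([.497,-.068,.011],-.06),monitor.get_obs()['gripper_width'])
```

```text
{'x': -0.098, 'y': -0.706, 'z': 0.493, 'wx': -0.0032, 'wy': 0.0015, 'wz': -0.0015} 0.2162993389864431
```

Emit:
jog_arm([
  {"x":-0.03,"y":-0.15,"z":0,"wx":-0.003,"wy":0.001,"wz":-0.001},
  {"x":-0.06,"y":-0.3,"z":0,"wx":-0.003,"wy":0.001,"wz":-0.001},
  {"x":-0.1,"y":-0.45,"z":0,"wx":-0.003,"wy":0.001,"wz":-0.001},
  {"x":-0.1,"y":-0.6,"z":0,"wx":-0.003,"wy":0.001,"wz":-0.001},
  {"x":-0.1,"y":-0.68,"z":0,"wx":-0.003,"wy":0.001,"wz":-0.001},
  {"x":-0.1,"y":-0.68,"z":0.1,"wx":-0.003,"wy":0.001,"wz":-0.001},
  {"x":-0.1,"y":-0.68,"z":0.2,"wx":-0.003,"wy":0.001,"wz":-0.001},
  {"x":-0.1,"y":-0.68,"z":0.3,"wx":-0.003,"wy":0.001,"wz":-0.001},
  {"x":-0.1,"y":-0.68,"z":0.4,"wx":-0.003,"wy":0.001,"wz":-0.001},
  {"x":-0.1,"y":-0.69,"z":0.46,"wx":-0.003,"wy":0.001,"wz":-0.001},
  {"x":-0.1,"y":-0.7,"z":0.49,"wx":-0.003,"wy":0.001,"wz":-0.001},
  {"x":-0.1,"y":-0.7,"z":0.49,"wx":-0.003,"wy":0.001,"wz":-0.001},
])

```text
t: 20.2
eef_pos: [0.4959, -0.0689, 0.0108]
tool_rot: [-0.0, 1.0, -0.03, -0.002]
contact_force: [0.2, -0.0, -0.8]
gripper_width: 0.216
```

Emit:
jog_arm([
  {"x":0,"y":0,"z":0,"wx":0,"wy":0,"wz":0},
  {"x":0,"y":0,"z":0,"wx":0,"wy":0,"wz":0},
  {"x":0,"y":0,"z":0,"wx":0,"wy":0,"wz":0},
  {"x":0,"y":0,"z":0,"wx":0,"wy":0,"wz":0},
  {"x":0,"y":0,"z":-0.1,"wx":0,"wy":0,"wz":0},
  {"x":0,"y":0,"z":-0.3,"wx":0,"wy":0,"wz":0},
  {"x":0,"y":0,"z":-0.5,"wx":0,"wy":0,"wz":0},
  {"x":-0.1,"y":0,"z":-0.7,"wx":0,"wy":0,"wz":0},
  {"x":-0.25,"y":0,"z":-0.9,"wx":0,"wy":0,"wz":0},
  {"x":-0.25,"y":0,"z":-1,"wx":0,"wy":0,"wz":0},
  {"x":-0.25,"y":0,"z":-1,"wx":0,"wy":0,"wz":0},
], hand=0.1)

```text
t: 21.12
eef_pos: [0.4481, -0.0663, 0.2169]
tool_rot: [0.0, 1.0, -0.031, 0.003]
contact_force: [1.4, -0.0, 0.5]
gripper_width: 0.552
```

Run:
```python
from h import *
cams.read_camera('side')
for n in ['scraper_1','scraper_1_tip','heat_sink','cap_top_up']:
  print(n,[(np.round(onz('side',d['location'],.187 if 'cap' in n else .015)[:2],3).tolist(),round(d['confidence'],2)) for d in finder.place_of('side',n)])
snap('top','top3',(180,140,220,130),3.6)
cams.read_camera('top');print([(np.round(onz('top',d['location'],.187)[:2],3).tolist(),round(d['confidence'],2)) for d in finder.place_of('top','cap_top_up')])
print(monitor.get_obs()['eef_pos'])
```

```text
scraper_1 [([0.491, -0.066], 0.74), ([0.499, -0.009], 0.64), ([0.5, 0.047], 0.63)]
scraper_1_tip [([0.591, 0.071], 0.79)]
heat_sink [([0.588, -0.071], 0.58), ([0.697, -0.167], 0.48), ([0.586, -0.014], 0.23)]
cap_top_up [([0.678, 0.004], 0.62)]
[]
[ 0.44627089 -0.06591553  0.20982489]
```

View pics/top3.png

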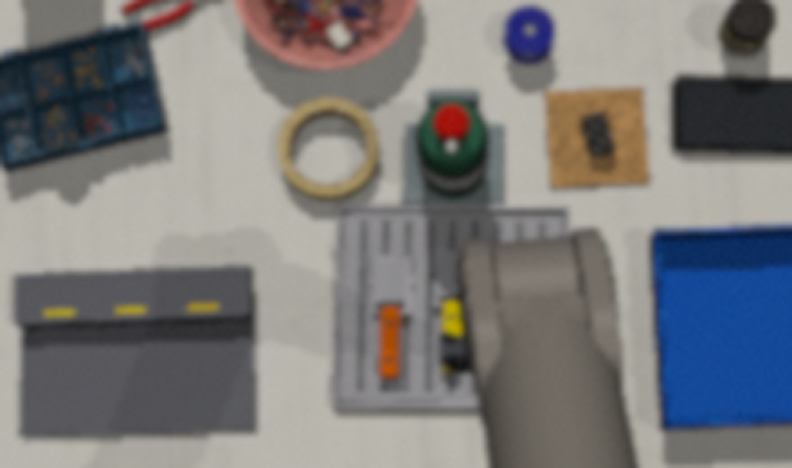

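Emit:
jog_arm([
  {"x":0,"y":-0.05,"z":-0.1,"wx":0,"wy":0,"wz":0},
  {"x":0.15,"y":-0.15,"z":-0.15,"wx":0,"wy":0,"wz":0},
  {"x":0.35,"y":-0.25,"z":-0.15,"wx":0,"wy":0,"wz":0},
  {"x":0.55,"y":-0.3,"z":-0.15,"wx":0,"wy":0,"wz":0},
  {"x":0.75,"y":-0.3,"z":-0.15,"wx":0,"wy":0,"wz":0},
  {"x":0.95,"y":-0.3,"z":-0.15,"wx":0,"wy":0,"wz":0},
  {"x":0.98,"y":-0.3,"z":-0.15,"wx":0,"wy":0,"wz":0},
  {"x":0.98,"y":-0.3,"z":-0.15,"wx":0,"wy":0,"wz":0},
], hand=-1)

```text
t: 22.18
eef_pos: [0.6473, -0.0179, 0.2363]
tool_rot: [-0.001, 1.0, -0.031, -0.004]
contact_force: [-0.8, 0.0, 0.3]
gripper_width: -0.003
```

Run:
```python
from h import *
print(delta([.6645,-.019,.195],-.06),delta([.6645,-.019,.178],-.06),monitor.get_obs()['gripper_width'])
im=cams.read_camera('top')
print('orange',handle(im,'orange',(255,195,100,60)),'yellow',handle(im,'yellow',(255,195,100,60)),'red',handle(im,'red',(255,195,100,60)))
```

```text
{'x': 0.088, 'y': 0.001, 'z': 0.206, 'wx': -0.0006, 'wy': 0.0026, 'wz': -0.0004} {'x': 0.088, 'y': 0.001, 'z': 0.291, 'wx': -0.0006, 'wy': 0.0026, 'wz': -0.0004} -0.0028228432072578322
orange ([0.4961, 0.0532, -0.0572], np.int32(3212), [496.0, 53.0, 17.0, 69.0]) yellow ([0.5004, -0.0069, -0.0937], np.int32(3414), [499.0, -8.0, 21.0, 71.0]) red None
```

Emit:
jog_arm([
  {"x":0.088,"y":0,"z":0.1,"wx":0,"wy":0.0026,"wz":0},
  {"x":0.088,"y":0,"z":0.2,"wx":0,"wy":0.0026,"wz":0},
  {"x":0.088,"y":0,"z":0.2,"wx":0,"wy":0.0026,"wz":0},
  {"x":0.088,"y":0,"z":0.23,"wx":0,"wy":0.0026,"wz":0},
  {"x":0.088,"y":0,"z":0.26,"wx":0,"wy":0.0026,"wz":0},
  {"x":0.088,"y":0,"z":0.285,"wx":0,"wy":0.0026,"wz":0},
  {"x":0.088,"y":0,"z":0.285,"wx":0,"wy":0.0026,"wz":0},
  {"x":0.088,"y":0,"z":0.285,"wx":0,"wy":0.0026,"wz":0},
])

```text
t: 22.9
eef_pos: [0.6623, -0.0186, 0.1811]
tool_rot: [-0.001, 1.0, -0.03, -0.0]
contact_force: [-3.9, 0.6, 6.4]
gripper_width: -0.0
```

Run:
```python
from h import *
o=monitor.get_obs();print(delta([.6645,-.019,.178],-.06),o['eef_pos'],o['contact_force'])
snap('side','side4',(310,140,100,110),5.4)
```

```text
{'x': 0.011, 'y': 0.001, 'z': 0.016, 'wx': -0.0004, 'wy': 0.0001, 'wz': -0.0002} [ 0.66232699 -0.01863893  0.18111097] [-3.89137698  0.621693    6.41912992]
```

View pics/side4.png

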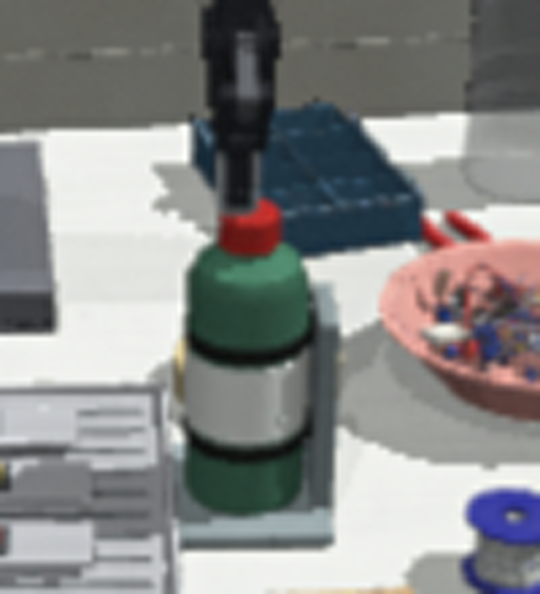

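Emit:
jog_arm([
  {"x":0.015,"y":0,"z":0.02,"wx":0,"wy":0,"wz":0},
  {"x":0.015,"y":0,"z":0.035,"wx":0,"wy":0,"wz":0},
  {"x":0.015,"y":0,"z":0.035,"wx":0,"wy":0,"wz":0},
  {"x":0.015,"y":0,"z":0.035,"wx":0,"wy":0,"wz":0},
  {"x":0.015,"y":0,"z":0.035,"wx":0,"wy":0,"wz":0},
  {"x":0.015,"y":0,"z":0.035,"wx":0,"wy":0,"wz":0},
  {"x":0.015,"y":0,"z":0.035,"wx":0,"wy":0,"wz":0},
  {"x":0.015,"y":0,"z":0.035,"wx":0,"wy":0,"wz":0},
])

```text
t: 23.62
eef_pos: [0.6649, -0.0187, 0.1789]
tool_rot: [-0.0, 1.0, -0.031, 0.001]
contact_force: [-12.2, 0.8, 24.4]
gripper_width: -0.004
```

Emit:
jog_arm([
  {"x":0,"y":0,"z":-0.05,"wx":0,"wy":0,"wz":0},
  {"x":0,"y":0,"z":-0.15,"wx":0,"wy":0,"wz":0},
  {"x":0,"y":0,"z":-0.3,"wx":0,"wy":0,"wz":0},
  {"x":-0.15,"y":-0.1,"z":-0.3,"wx":0,"wy":0,"wz":0},
  {"x":-0.3,"y":-0.2,"z":-0.3,"wx":0,"wy":0,"wz":0},
  {"x":-0.5,"y":-0.35,"z":-0.3,"wx":0,"wy":0,"wz":0},
  {"x":-0.65,"y":-0.35,"z":-0.3,"wx":0,"wy":0,"wz":0},
  {"x":-0.8,"y":-0.35,"z":-0.3,"wx":0,"wy":0,"wz":0},
  {"x":-0.8,"y":-0.35,"z":-0.3,"wx":0,"wy":0,"wz":0},
])

```text
t: 24.37
eef_pos: [0.5038, 0.0621, 0.2391]
tool_rot: [0.001, 1.0, -0.029, -0.001]
contact_force: [-0.2, -0.8, -0.3]
gripper_width: -0.004
```

Emit:
jog_arm([
  {"x":0,"y":-0.1,"z":0,"wx":0,"wy":0,"wz":0},
  {"x":0,"y":-0.3,"z":0,"wx":0,"wy":0,"wz":0},
  {"x":0,"y":-0.5,"z":0,"wx":0,"wy":0,"wz":0},
  {"x":0,"y":-0.7,"z":0,"wx":0,"wy":0,"wz":0},
  {"x":0,"y":-0.9,"z":0,"wx":0,"wy":0,"wz":0},
  {"x":0,"y":-0.9,"z":0,"wx":0,"wy":0,"wz":0},
], hand=0.1)

```text
t: 24.87
eef_pos: [0.5128, 0.2517, 0.2401]
tool_rot: [-0.003, 1.0, -0.023, 0.0]
contact_force: [0.0, -0.2, 0.9]
gripper_width: 0.547
```

Run:
```python
from h import *
print(monitor.get_obs()['eef_pos'])
im=cams.read_camera('top');cv2.imwrite('pics/top5.png',cv2.resize(im[160:270,250:410,::-1],None,fx=5,fy=5,interpolation=cv2.INTER_CUBIC))
for c in HSV: print(c,handle(im,c,(255,195,110,60)))
im=cams.read_camera('side')
for n in ['scraper_1','heat_sink','cap_top_up','slot_1']:
  print(n,[(np.round(onz('side',d['location'],.187 if 'cap' in n else .015)[:2],3).tolist(),round(d['confidence'],2)) for d in finder.place_of('side',n)])
```

```text
[0.51284921 0.25168297 0.24014858]
orange ([0.4959, 0.0534, -0.0523], np.int32(3230), [496.0, 53.0, 17.0, 69.0])
yellow ([0.5, -0.0064, -0.0769], np.int32(3328), [499.0, -7.0, 19.0, 71.0])
red ([0.4959, -0.0677, -0.0824], np.int32(3044), [495.0, -68.0, 18.0, 69.0])
scraper_1 [([0.497, -0.016], 0.87), ([0.501, 0.051], 0.58)]
heat_sink [([0.693, -0.179], 0.73)]
cap_top_up [([0.676, -0.011], 0.81), ([0.564, -0.13], 0.53)]
slot_1 [([0.574, 0.209], 0.91), ([0.574, 0.383], 0.87)]
```

View pics/top5.png

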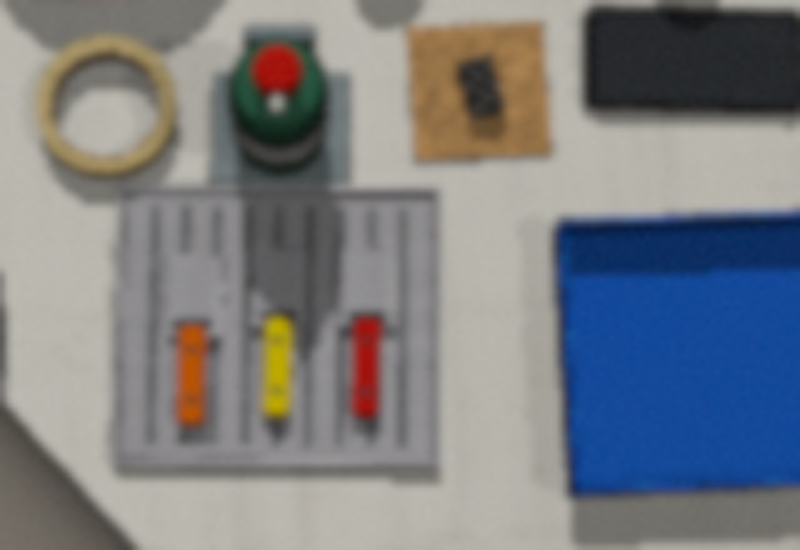

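Run:
```python
from h import *
im=cv2.imread('pics/top0.png')[:,:,::-1].copy()
l,t,w,h=180,205,80,65;s=8
c=cv2.resize(im[t:t+h,l:l+w],None,fx=s,fy=s,interpolation=cv2.INTER_CUBIC)
v=cv2.cvtColor(c,cv2.COLOR_RGB2HSV);m=((v[...,0]>=20)&(v[...,0]<=36)&(v[...,1]>110)).astype(np.uint8)
n,L,st,ce=cv2.connectedComponentsWithStats(m);i=[j for j in range(1,n) if st[j,4]>100]
P=np.array(sorted([onz('top',(ce[j]+.5)/s-.5+[l,t],.032)[:2].tolist() for j in i],key=lambda p:-p[1]));print(P.round(4),np.diff(P,axis=0))
# base outline: vertical/horizontal edges
g=cv2.cvtColor(im,cv2.COLOR_RGB2GRAY).astype(float)
def cross(a,b,rev=False):  # subpixel crossing of mid-grey along pixel segment
    k=np.linspace(0,1,200);q=np.outer(1-k,a)+np.outer(k,b)
    p=cv2.remap(g.astype(np.float32),q[:,0].astype(np.float32).reshape(1,-1),q[:,1].astype(np.float32).reshape(1,-1),cv2.INTER_LINEAR)[0]
    th=(p[:20].mean()+p[-20:].mean())/2;return q[np.argmax((p>th)!=(p[0]>th))]
C=lambda u,v:np.array([(u+.5)/2.857-.5+170,(v+.5)/2.857-.5+140])
for n,(a,b,z) in {'front':[((100,330),(100,362),.006),((180,325),(180,360),.006)],}.items() if False else []: pass
for nm,a,b,z in [('front',(80,330),(80,362),.006),('front',(140,330),(140,362),.006),('front',(200,325),(200,358),.006),('left',(65,290),(28,290),.006),('left',(65,325),(28,325),.006),('right',(215,290),(250,290),.006),('right',(215,325),(250,325),.006),('back',(80,232),(80,200),.032),('back',(190,228),(190,198),.032),('Lblk',(65,235),(25,235),.032),('Rblk',(212,232),(246,232),.032)]:
    print(nm,onz('top',cross(C(*a),C(*b)),z).round(4))
cv2.imwrite('pics/hold.png',c)
```

```text
[[0.5379 0.3717]
 [0.5375 0.3023]
 [0.537  0.2318]] [[-0.00043241 -0.06947002]
 [-0.00055044 -0.07046454]]
front [0.4174 0.3732 0.006 ]
front [0.4174 0.299  0.006 ]
front [0.417  0.2253 0.006 ]
left [0.4913 0.4168 0.006 ]
left [0.4481 0.418  0.006 ]
right [0.4808 0.1862 0.006 ]
right [0.4378 0.1855 0.006 ]
back [0.5781 0.3662 0.032 ]
back [0.5755 0.2302 0.032 ]
Lblk [0.556  0.4176 0.032 ]
Rblk [0.5484 0.1808 0.032 ]
```

View pics/hold.png

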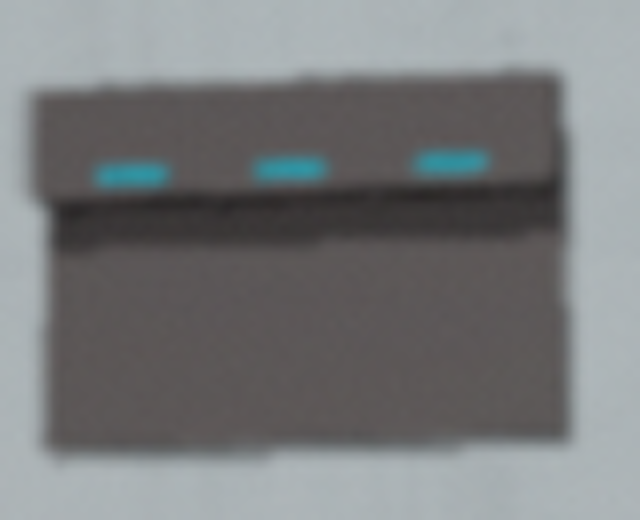

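Run:
```python
from h import *
print(delta([.496,.0533,.1],-.055),monitor.get_obs()['gripper_width'])
```

```text
{'x': -0.037, 'y': 0.935, 'z': 0.697, 'wx': 0.0006, 'wy': 0.0002, 'wz': -0.0016} 0.5519355774619568
```

Emit:
jog_arm([
  {"x":-0.037,"y":0.2,"z":0,"wx":0,"wy":0,"wz":0},
  {"x":-0.037,"y":0.4,"z":0.1,"wx":0,"wy":0,"wz":0},
  {"x":-0.037,"y":0.6,"z":0.25,"wx":0,"wy":0,"wz":0},
  {"x":-0.037,"y":0.8,"z":0.4,"wx":0,"wy":0,"wz":-0.0015},
  {"x":-0.037,"y":0.935,"z":0.55,"wx":0,"wy":0,"wz":-0.0015},
  {"x":-0.037,"y":0.935,"z":0.7,"wx":0,"wy":0,"wz":-0.0015},
  {"x":-0.037,"y":0.935,"z":0.7,"wx":0,"wy":0,"wz":-0.0015},
  {"x":-0.037,"y":0.935,"z":0.7,"wx":0,"wy":0,"wz":-0.0015},
])

```text
t: 25.83
eef_pos: [0.4943, 0.0516, 0.0982]
tool_rot: [0.001, 1.0, -0.029, -0.003]
contact_force: [0.6, 1.1, -0.8]
gripper_width: 0.549
```

Run:
```python
from h import *
print(delta([.496,.0533,.009],-.055),monitor.get_obs()['gripper_width'])
```

```text
{'x': 0.01, 'y': -0.01, 'z': 0.446, 'wx': 0.001, 'wy': 0.0017, 'wz': -0.0011} 0.5493144407278299
```

Emit:
jog_arm([
  {"x":0.01,"y":-0.01,"z":0.15,"wx":0.001,"wy":0.0015,"wz":-0.001},
  {"x":0.01,"y":-0.01,"z":0.28,"wx":0.001,"wy":0.0015,"wz":-0.001},
  {"x":0.01,"y":-0.01,"z":0.38,"wx":0.001,"wy":0.0015,"wz":-0.001},
  {"x":0.01,"y":-0.01,"z":0.43,"wx":0.001,"wy":0.0015,"wz":-0.001},
  {"x":0.01,"y":-0.01,"z":0.445,"wx":0.001,"wy":0.0015,"wz":-0.001},
  {"x":0.01,"y":-0.01,"z":0.445,"wx":0.001,"wy":0.0015,"wz":-0.001},
  {"x":0.01,"y":-0.01,"z":0.445,"wx":0.001,"wy":0.0015,"wz":-0.001},
])

```text
t: 26.42
eef_pos: [0.4973, 0.0541, 0.0107]
tool_rot: [-0.0, 1.0, -0.027, 0.001]
contact_force: [-0.4, 0.7, 1.0]
gripper_width: 0.549
```

Emit:
jog_arm([
  {"x":0,"y":0,"z":0,"wx":0,"wy":0,"wz":0},
  {"x":0,"y":0,"z":0,"wx":0,"wy":0,"wz":0},
  {"x":0,"y":0,"z":0,"wx":0,"wy":0,"wz":0},
  {"x":0,"y":0,"z":0,"wx":0,"wy":0,"wz":0},
  {"x":0,"y":0,"z":0,"wx":0,"wy":0,"wz":0},
  {"x":0,"y":0,"z":0,"wx":0,"wy":0,"wz":0},
  {"x":0,"y":0,"z":0,"wx":0,"wy":0,"wz":0},
], hand=-1, grip_force=60)

```text
t: 27.0
eef_pos: [0.4986, 0.0544, 0.0123]
tool_rot: [-0.001, 1.0, -0.028, 0.002]
contact_force: [-0.4, -0.1, 9.1]
gripper_width: 0.219
```

Run:
```python
from h import *
print(delta([.42,.372,.11],-.007),monitor.get_obs()['gripper_width'])
```

```text
{'x': -0.477, 'y': -1.564, 'z': -0.489, 'wx': -0.0004, 'wy': -0.0015, 'wz': -0.0153} 0.21897112666732366
```

Emit:
jog_arm([
  {"x":0,"y":0,"z":-0.08,"wx":0,"wy":0,"wz":0},
  {"x":0,"y":0,"z":-0.2,"wx":0,"wy":0,"wz":0},
  {"x":0,"y":0,"z":-0.35,"wx":0,"wy":0,"wz":0},
  {"x":-0.05,"y":-0.1,"z":-0.49,"wx":0,"wy":0,"wz":0},
  {"x":-0.1,"y":-0.25,"z":-0.49,"wx":0,"wy":0,"wz":0},
  {"x":-0.18,"y":-0.42,"z":-0.49,"wx":0,"wy":0,"wz":0},
  {"x":-0.26,"y":-0.58,"z":-0.49,"wx":0,"wy":0,"wz":0},
  {"x":-0.34,"y":-0.74,"z":-0.49,"wx":0,"wy":0,"wz":0},
  {"x":-0.42,"y":-0.9,"z":-0.49,"wx":0,"wy":0,"wz":0},
  {"x":-0.42,"y":-0.9,"z":-0.49,"wx":0,"wy":0,"wz":0},
])

```text
t: 27.83
eef_pos: [0.421, 0.2465, 0.1113]
tool_rot: [-0.003, 1.0, -0.023, 0.003]
contact_force: [0.2, -0.1, -0.4]
gripper_width: 0.215
```

Emit:
jog_arm([
  {"x":-0.05,"y":-0.1,"z":0,"wx":0,"wy":0,"wz":-0.005},
  {"x":-0.05,"y":-0.25,"z":0,"wx":0,"wy":0,"wz":-0.01},
  {"x":-0.05,"y":-0.4,"z":0,"wx":0,"wy":0,"wz":-0.015},
  {"x":-0.05,"y":-0.55,"z":0,"wx":0,"wy":0,"wz":-0.015},
  {"x":-0.05,"y":-0.65,"z":0,"wx":0,"wy":0,"wz":-0.015},
  {"x":-0.05,"y":-0.65,"z":0,"wx":0,"wy":0,"wz":-0.015},
  {"x":-0.05,"y":-0.65,"z":0,"wx":0,"wy":0,"wz":-0.015},
])

```text
t: 28.42
eef_pos: [0.4165, 0.3778, 0.1124]
tool_rot: [-0.003, 1.0, 0.002, 0.003]
contact_force: [-0.4, -0.4, -0.9]
gripper_width: 0.214
```

Run:
```python
from h import *
print(delta([.42,.372,.0145],-.007),monitor.get_obs()['gripper_width'],monitor.get_obs()['eef_pos'])
```

```text
{'x': 0.015, 'y': 0.032, 'z': 0.489, 'wx': -0.0021, 'wy': -0.0017, 'wz': 0.0035} 0.21442124385331407 [0.41650579 0.37775158 0.11236306]
```

Emit:
jog_arm([
  {"x":0.015,"y":0.032,"z":0.1,"wx":-0.002,"wy":-0.0015,"wz":0.0035},
  {"x":0.015,"y":0.032,"z":0.22,"wx":-0.002,"wy":-0.0015,"wz":0.0035},
  {"x":0.015,"y":0.032,"z":0.34,"wx":-0.002,"wy":-0.0015,"wz":0.0035},
  {"x":0.015,"y":0.032,"z":0.43,"wx":-0.002,"wy":-0.0015,"wz":0.0035},
  {"x":0.015,"y":0.032,"z":0.475,"wx":-0.002,"wy":-0.0015,"wz":0.0035},
  {"x":0.015,"y":0.032,"z":0.485,"wx":-0.002,"wy":-0.0015,"wz":0.0035},
  {"x":0.015,"y":0.032,"z":0.485,"wx":-0.002,"wy":-0.0015,"wz":0.0035},
  {"x":0.015,"y":0.032,"z":0.485,"wx":-0.002,"wy":-0.0015,"wz":0.0035},
])

```text
t: 29.08
eef_pos: [0.4207, 0.3721, 0.0164]
tool_rot: [-0.001, 1.0, -0.004, 0.001]
contact_force: [-0.2, 0.1, 0.3]
gripper_width: 0.211
```

Run:
```python
from h import *
print(delta([.4825,.372,.0142],-.007),monitor.get_obs()['gripper_width'],monitor.get_obs()['eef_pos'],monitor.get_obs()['contact_force'])
snap('side','side6',(260,150,90,60),8.8)
im=cams.read_camera('top');cv2.imwrite('pics/top6.png',im[:,:,::-1]);print(handle(im,'orange',(170,195,100,80),z=.016))
```

```text
{'x': 0.309, 'y': -0.002, 'z': 0.011, 'wx': -0.0004, 'wy': -0.0006, 'wz': -0.0002} 0.21145387690930234 [0.42072197 0.37211885 0.01637463] [-0.24040051  0.10966684  0.2750685 ]
None
```

View pics/side6.png

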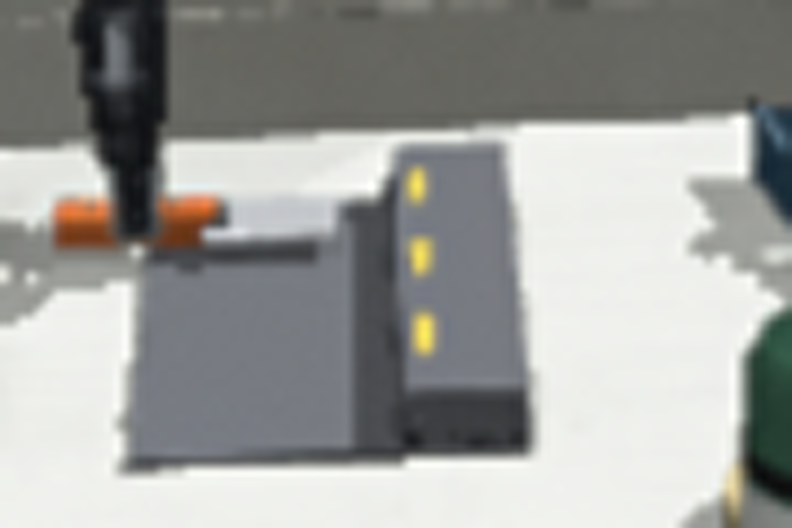

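Emit:
jog_arm([
  {"x":0.02,"y":0,"z":0.009,"wx":0,"wy":0,"wz":0},
  {"x":0.05,"y":0,"z":0.009,"wx":0,"wy":0,"wz":0},
  {"x":0.08,"y":0,"z":0.009,"wx":0,"wy":0,"wz":0},
  {"x":0.11,"y":0,"z":0.009,"wx":0,"wy":0,"wz":0},
  {"x":0.14,"y":0,"z":0.009,"wx":0,"wy":0,"wz":0},
  {"x":0.17,"y":0,"z":0.009,"wx":0,"wy":0,"wz":0},
  {"x":0.2,"y":0,"z":0.009,"wx":0,"wy":0,"wz":0},
  {"x":0.23,"y":0,"z":0.009,"wx":0,"wy":0,"wz":0},
  {"x":0.25,"y":0,"z":0.009,"wx":0,"wy":0,"wz":0},
  {"x":0.27,"y":0,"z":0.009,"wx":0,"wy":0,"wz":0},
  {"x":0.27,"y":0,"z":0.009,"wx":0,"wy":0,"wz":0},
])

```text
t: 30.1
eef_pos: [0.4758, 0.372, 0.0149]
tool_rot: [-0.001, 1.0, -0.004, 0.001]
contact_force: [-0.1, -0.6, -0.8]
gripper_width: 0.212
```

Emit:
jog_arm([
  {"x":0.01,"y":0,"z":0,"wx":0,"wy":0,"wz":0},
  {"x":0.02,"y":0,"z":0,"wx":0,"wy":0,"wz":0},
  {"x":0.03,"y":0,"z":0,"wx":0,"wy":0,"wz":0},
  {"x":0.035,"y":0,"z":0,"wx":0,"wy":0,"wz":0},
  {"x":0.035,"y":0,"z":0,"wx":0,"wy":0,"wz":0},
])

```text
t: 30.52
eef_pos: [0.483, 0.3719, 0.015]
tool_rot: [-0.001, 1.0, -0.004, 0.001]
contact_force: [0.3, -0.9, -0.1]
gripper_width: 0.22
```

Emit:
jog_arm([
  {"x":0.01,"y":0,"z":0,"wx":0,"wy":0,"wz":0},
  {"x":0.02,"y":0,"z":0,"wx":0,"wy":0,"wz":0},
  {"x":0.02,"y":0,"z":0,"wx":0,"wy":0,"wz":0},
])

```text
t: 30.77
eef_pos: [0.4861, 0.3719, 0.0147]
tool_rot: [-0.001, 1.0, -0.004, 0.001]
contact_force: [-2.3, -0.6, 0.5]
gripper_width: 0.215
```

Run:
```python
from h import *
o=monitor.get_obs();print(o['eef_pos'],o['contact_force'])
im=cams.read_camera('top');print(handle(im,'orange',(170,195,100,80),z=.016))
cams.read_camera('side');print([(np.round(onz('side',d['location'],.016)[:2],3).tolist(),round(d['confidence'],2)) for d in finder.place_of('side','scraper_1')])
```

```text
[0.4860775  0.37188253 0.01471823] [-2.31013953 -0.6361945   0.53830867]
None
[([0.507, -0.037], 0.77), ([0.492, -0.058], 0.73), ([0.482, 0.361], 0.39)]
```

Emit:
jog_arm([
  {"x":0.008,"y":0,"z":0,"wx":0,"wy":0,"wz":0},
  {"x":0.012,"y":0,"z":0,"wx":0,"wy":0,"wz":0},
  {"x":0.012,"y":0,"z":0,"wx":0,"wy":0,"wz":0},
  {"x":0.012,"y":0,"z":0,"wx":0,"wy":0,"wz":0},
])

```text
t: 31.25
eef_pos: [0.4861, 0.3719, 0.0143]
tool_rot: [-0.0, 1.0, -0.003, -0.001]
contact_force: [-7.3, -1.0, 1.3]
gripper_width: 0.21
```

Emit:
jog_arm([
  {"x":-0.005,"y":0,"z":0.003,"wx":0,"wy":0,"wz":0},
  {"x":-0.005,"y":0,"z":0.003,"wx":0,"wy":0,"wz":0},
  {"x":-0.005,"y":0,"z":0.003,"wx":0,"wy":0,"wz":0},
  {"x":-0.005,"y":0,"z":0.003,"wx":0,"wy":0,"wz":0},
  {"x":-0.005,"y":0,"z":-0.1,"wx":0,"wy":0,"wz":0},
  {"x":-0.005,"y":0,"z":-0.3,"wx":0,"wy":0,"wz":0},
  {"x":-0.005,"y":0.1,"z":-0.5,"wx":0,"wy":0,"wz":0},
  {"x":0,"y":0.3,"z":-0.5,"wx":0,"wy":0,"wz":0},
  {"x":0,"y":0.5,"z":-0.5,"wx":0,"wy":0,"wz":0},
  {"x":0,"y":0.7,"z":-0.5,"wx":0,"wy":0,"wz":0},
  {"x":0,"y":0.9,"z":-0.5,"wx":0,"wy":0,"wz":0},
  {"x":0,"y":0.9,"z":-0.5,"wx":0,"wy":0,"wz":0},
], hand=0.1)

```text
t: 32.25
eef_pos: [0.4858, 0.1815, 0.1138]
tool_rot: [0.003, 1.0, -0.009, -0.001]
contact_force: [-0.9, -2.0, -0.8]
gripper_width: 0.55
```

Run:
```python
from h import *
print(monitor.get_obs()['eef_pos'])
im=cams.read_camera('top')
for c in HSV: print(c,handle(im,c,(170,195,200,60),z=.015))
snap('side','side7',(230,150,160,120),5)
print([(np.round(onz('side',d['location'],.015)[:2],3).tolist(),round(d['confidence'],2)) for d in finder.place_of('side','scraper_1')])
```

```text
[0.48584259 0.18146851 0.11379902]
orange ([0.4761, 0.3936, -0.3262], np.int32(3857), [476.0, 394.0, 21.0, 69.0])
yellow ([0.4998, -0.0065, -0.0827], np.int32(3324), [499.0, -7.0, 19.0, 70.0])
red ([0.4956, -0.0678, -0.0818], np.int32(3036), [495.0, -68.0, 17.0, 69.0])
[([0.501, -0.024], 0.69), ([0.492, -0.077], 0.65), ([0.479, 0.411], 0.62)]
```

View pics/side7.png

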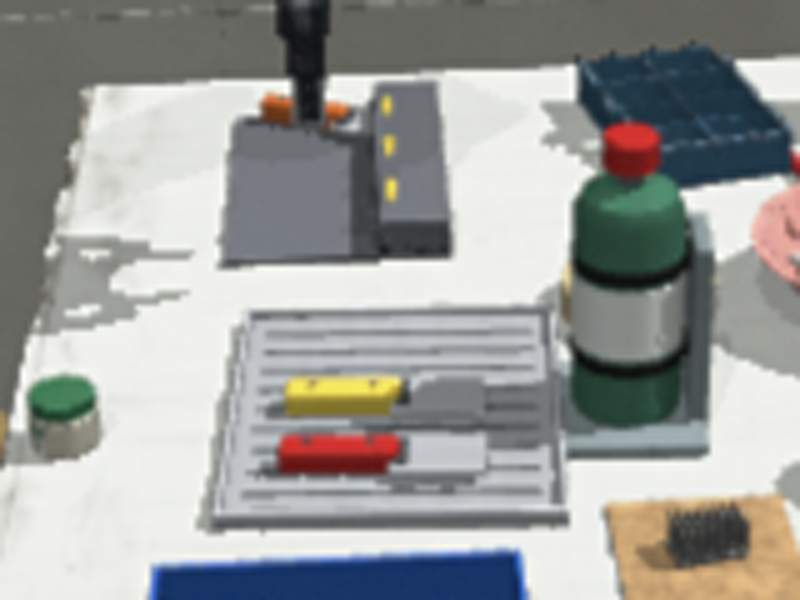

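Emit:
jog_arm([
  {"x":0,"y":-0.2,"z":0,"wx":0,"wy":0,"wz":0.03},
  {"x":0,"y":-0.4,"z":0,"wx":0,"wy":0,"wz":0.06},
  {"x":0,"y":-0.6,"z":0,"wx":0,"wy":0,"wz":0.09},
  {"x":0,"y":-0.8,"z":0,"wx":0,"wy":0,"wz":0.098},
  {"x":0,"y":-0.98,"z":0,"wx":0,"wy":0,"wz":0.098},
  {"x":0,"y":-0.98,"z":0,"wx":0,"wy":0,"wz":0.098},
  {"x":0,"y":-0.98,"z":0,"wx":0,"wy":0,"wz":0.098},
])

```text
t: 32.98
eef_pos: [0.4853, 0.3931, 0.115]
tool_rot: [-0.002, 0.988, -0.154, -0.001]
contact_force: [0.3, -1.1, 0.9]
gripper_width: 0.55
```

Run:
```python
from h import *
print(delta([.476,.3935,.0125],-.326),monitor.get_obs()['gripper_width'])
```

```text
{'x': -0.044, 'y': 0.014, 'z': 0.512, 'wx': -0.0011, 'wy': 0.0006, 'wz': 0.0055} 0.55007371577773
```

Emit:
jog_arm([
  {"x":-0.044,"y":0.014,"z":0.0,"wx":-0.001,"wy":0,"wz":0.005},
  {"x":-0.044,"y":0.014,"z":0.1,"wx":-0.001,"wy":0,"wz":0.005},
  {"x":-0.044,"y":0.014,"z":0.24,"wx":-0.001,"wy":0,"wz":0.005},
  {"x":-0.044,"y":0.014,"z":0.37,"wx":-0.001,"wy":0,"wz":0.005},
  {"x":-0.044,"y":0.014,"z":0.46,"wx":-0.001,"wy":0,"wz":0.005},
  {"x":-0.044,"y":0.014,"z":0.505,"wx":-0.001,"wy":0,"wz":0.005},
  {"x":-0.044,"y":0.014,"z":0.505,"wx":-0.001,"wy":0,"wz":0.005},
  {"x":-0.044,"y":0.014,"z":0.505,"wx":-0.001,"wy":0,"wz":0.005},
])

```text
t: 33.65
eef_pos: [0.4759, 0.3934, 0.0144]
tool_rot: [-0.0, 0.987, -0.162, -0.001]
contact_force: [0.2, 0.5, 0.4]
gripper_width: 0.552
```

Emit:
jog_arm([
  {"x":0,"y":0,"z":0,"wx":0,"wy":0,"wz":0},
  {"x":0,"y":0,"z":0,"wx":0,"wy":0,"wz":0},
  {"x":0,"y":0,"z":0,"wx":0,"wy":0,"wz":0},
  {"x":0,"y":0,"z":0,"wx":0,"wy":0,"wz":0},
  {"x":0,"y":0,"z":0,"wx":0,"wy":0,"wz":0},
  {"x":0,"y":0,"z":0,"wx":0,"wy":0,"wz":0},
  {"x":0,"y":0,"z":0,"wx":0,"wy":0,"wz":0},
], hand=-1, grip_force=60)

```text
t: 34.23
eef_pos: [0.4768, 0.3943, 0.0162]
tool_rot: [-0.001, 0.987, -0.162, -0.0]
contact_force: [-1.5, 0.7, 5.7]
gripper_width: 0.213
```

Run:
```python
from h import *
o=monitor.get_obs();print(o['eef_pos'],o['contact_force'],o['gripper_width'])
print(delta([.472,.382,o['eef_pos'][2]+.001],-.15),delta([.472,.373,o['eef_pos'][2]+.001],-.007))
```

```text
[0.47679012 0.39431003 0.01623819] [-1.48069839  0.66610203  5.73924734] 0.21250392199890245
{'x': -0.003, 'y': 0.066, 'z': -0.005, 'wx': -0.0009, 'wy': 0.0001, 'wz': -0.0558} {'x': 0.011, 'y': 0.109, 'z': -0.005, 'wx': -0.0009, 'wy': 0.0001, 'wz': -0.1013}
```

Emit:
jog_arm([
  {"x":-0.005,"y":0.018,"z":-0.005,"wx":0,"wy":0,"wz":-0.017},
  {"x":-0.005,"y":0.04,"z":-0.005,"wx":0,"wy":0,"wz":-0.034},
  {"x":-0.003,"y":0.06,"z":-0.005,"wx":0,"wy":0,"wz":-0.051},
  {"x":0.003,"y":0.078,"z":-0.005,"wx":0,"wy":0,"wz":-0.068},
  {"x":0.007,"y":0.095,"z":-0.005,"wx":0,"wy":0,"wz":-0.085},
  {"x":0.01,"y":0.109,"z":-0.005,"wx":0,"wy":0,"wz":-0.101},
  {"x":0.01,"y":0.109,"z":-0.005,"wx":0,"wy":0,"wz":-0.101},
  {"x":0.01,"y":0.109,"z":-0.005,"wx":0,"wy":0,"wz":-0.101},
])

```text
t: 34.9
eef_pos: [0.4721, 0.373, 0.0177]
tool_rot: [-0.002, 1.0, -0.005, 0.0]
contact_force: [1.0, 0.7, -0.7]
gripper_width: 0.209
```

Emit:
jog_arm([
  {"x":0.015,"y":0,"z":0,"wx":0,"wy":0,"wz":0},
  {"x":0.03,"y":0,"z":0,"wx":0,"wy":0,"wz":0},
  {"x":0.045,"y":0,"z":0,"wx":0,"wy":0,"wz":0},
  {"x":0.055,"y":0,"z":0,"wx":0,"wy":0,"wz":0},
  {"x":0.055,"y":0,"z":0,"wx":0,"wy":0,"wz":0},
])

```text
t: 35.32
eef_pos: [0.4839, 0.3728, 0.0177]
tool_rot: [-0.002, 1.0, -0.006, 0.001]
contact_force: [-0.1, -0.5, -0.7]
gripper_width: 0.209
```

Emit:
jog_arm([
  {"x":0.008,"y":0,"z":0.005,"wx":0,"wy":0,"wz":0},
  {"x":0.016,"y":0,"z":0.005,"wx":0,"wy":0,"wz":0},
  {"x":0.016,"y":0,"z":0.005,"wx":0,"wy":0,"wz":0},
  {"x":0.016,"y":0,"z":0.005,"wx":0,"wy":0,"wz":0},
])

```text
t: 35.65
eef_pos: [0.4853, 0.373, 0.0164]
tool_rot: [-0.001, 1.0, -0.005, -0.001]
contact_force: [-5.7, 0.2, 2.4]
gripper_width: 0.211
```

Emit:
jog_arm([
  {"x":-0.005,"y":0,"z":0,"wx":0,"wy":0,"wz":0},
  {"x":-0.005,"y":0,"z":0,"wx":0,"wy":0,"wz":0},
  {"x":-0.005,"y":0,"z":0,"wx":0,"wy":0,"wz":0},
  {"x":-0.005,"y":0,"z":0,"wx":0,"wy":0,"wz":0},
  {"x":-0.005,"y":0,"z":-0.1,"wx":0,"wy":0,"wz":0},
  {"x":-0.005,"y":0,"z":-0.3,"wx":0,"wy":0,"wz":0},
  {"x":-0.005,"y":0,"z":-0.5,"wx":0,"wy":0,"wz":0},
  {"x":0,"y":0.2,"z":-0.5,"wx":0,"wy":0,"wz":0},
  {"x":0,"y":0.4,"z":-0.5,"wx":0,"wy":0,"wz":0},
  {"x":0,"y":0.6,"z":-0.5,"wx":0,"wy":0,"wz":0},
  {"x":0,"y":0.8,"z":-0.5,"wx":0,"wy":0,"wz":0},
  {"x":0,"y":0.9,"z":-0.5,"wx":0,"wy":0,"wz":0},
], hand=0.1)

```text
t: 36.65
eef_pos: [0.4838, 0.1867, 0.1158]
tool_rot: [0.0, 1.0, -0.008, -0.001]
contact_force: [-0.3, -1.1, 0.1]
gripper_width: 0.548
```

Run:
```python
from h import *
print(monitor.get_obs()['eef_pos'],delta([.5,-.0065,.1],-.08))
im=cams.read_camera('top')
for c in HSV: print(c,handle(im,c,(170,195,200,60),z=.015))
```

```text
[0.48383122 0.18665131 0.11578058] {'x': 0.096, 'y': 0.964, 'z': 0.08, 'wx': 0.0003, 'wy': 0.0004, 'wz': 0.0206}
orange ([0.4828, 0.372, 0.0127], np.int32(4068), [483.0, 372.0, 73.0, 22.0])
yellow ([0.4998, -0.0067, -0.0864], np.int32(3326), [498.0, -7.0, 19.0, 71.0])
red ([0.4956, -0.0678, -0.0845], np.int32(3035), [495.0, -67.0, 17.0, 69.0])
```

Emit:
jog_arm([
  {"x":0.02,"y":0.2,"z":0,"wx":0,"wy":0,"wz":0.005},
  {"x":0.04,"y":0.4,"z":0,"wx":0,"wy":0,"wz":0.01},
  {"x":0.06,"y":0.6,"z":0,"wx":0,"wy":0,"wz":0.015},
  {"x":0.08,"y":0.8,"z":0.05,"wx":0,"wy":0,"wz":0.02},
  {"x":0.096,"y":0.964,"z":0.08,"wx":0,"wy":0,"wz":0.02},
  {"x":0.096,"y":0.964,"z":0.08,"wx":0,"wy":0,"wz":0.02},
  {"x":0.096,"y":0.964,"z":0.08,"wx":0,"wy":0,"wz":0.02},
])

```text
t: 37.28
eef_pos: [0.4998, -0.0122, 0.0998]
tool_rot: [0.002, 0.999, -0.043, -0.001]
contact_force: [0.2, 1.0, 0.7]
gripper_width: 0.551
```

Run:
```python
from h import *
print(monitor.get_obs()['eef_pos'],delta([.5,-.0065,.0095],-.08))
```

```text
[ 0.49977069 -0.01218285  0.09978706] {'x': -0.0, 'y': -0.03, 'z': 0.451, 'wx': 0.0012, 'wy': 0.0006, 'wz': -0.0022}
```

Emit:
jog_arm([
  {"x":0,"y":-0.03,"z":0.1,"wx":0.001,"wy":0.0005,"wz":-0.002},
  {"x":0,"y":-0.03,"z":0.24,"wx":0.001,"wy":0.0005,"wz":-0.002},
  {"x":0,"y":-0.03,"z":0.35,"wx":0.001,"wy":0.0005,"wz":-0.002},
  {"x":0,"y":-0.03,"z":0.42,"wx":0.001,"wy":0.0005,"wz":-0.002},
  {"x":0,"y":-0.03,"z":0.45,"wx":0.001,"wy":0.0005,"wz":-0.002},
  {"x":0,"y":-0.03,"z":0.45,"wx":0.001,"wy":0.0005,"wz":-0.002},
  {"x":0,"y":-0.03,"z":0.45,"wx":0.001,"wy":0.0005,"wz":-0.002},
])

```text
t: 37.87
eef_pos: [0.5007, -0.0054, 0.0103]
tool_rot: [0.0, 0.999, -0.04, 0.0]
contact_force: [1.0, 0.2, -0.1]
gripper_width: 0.55
```

Emit:
jog_arm([
  {"x":0,"y":0,"z":0,"wx":0,"wy":0,"wz":0},
  {"x":0,"y":0,"z":0,"wx":0,"wy":0,"wz":0},
  {"x":0,"y":0,"z":0,"wx":0,"wy":0,"wz":0},
  {"x":0,"y":0,"z":0,"wx":0,"wy":0,"wz":0},
  {"x":0,"y":0,"z":0,"wx":0,"wy":0,"wz":0},
  {"x":0,"y":0,"z":0,"wx":0,"wy":0,"wz":0},
  {"x":0,"y":0,"z":0,"wx":0,"wy":0,"wz":0},
], hand=-1, grip_force=60)

```text
t: 38.45
eef_pos: [0.5018, -0.005, 0.0117]
tool_rot: [-0.0, 0.999, -0.04, 0.001]
contact_force: [0.3, 0.8, 5.9]
gripper_width: 0.217
```

Run:
```python
from h import *
print(delta([.42,.302,.11],-.007),monitor.get_obs()['gripper_width'])
```

```text
{'x': -0.528, 'y': -1.498, 'z': -0.493, 'wx': -0.0001, 'wy': -0.0009, 'wz': -0.023} 0.21726261604653904
```

Emit:
jog_arm([
  {"x":0,"y":0,"z":-0.08,"wx":0,"wy":0,"wz":0},
  {"x":0,"y":0,"z":-0.2,"wx":0,"wy":0,"wz":0},
  {"x":0,"y":0,"z":-0.35,"wx":0,"wy":0,"wz":0},
  {"x":-0.05,"y":-0.1,"z":-0.49,"wx":0,"wy":0,"wz":0},
  {"x":-0.1,"y":-0.25,"z":-0.49,"wx":0,"wy":0,"wz":0},
  {"x":-0.18,"y":-0.42,"z":-0.49,"wx":0,"wy":0,"wz":0},
  {"x":-0.26,"y":-0.58,"z":-0.49,"wx":0,"wy":0,"wz":0},
  {"x":-0.34,"y":-0.74,"z":-0.49,"wx":0,"wy":0,"wz":0},
  {"x":-0.42,"y":-0.9,"z":-0.49,"wx":0,"wy":0,"wz":0},
  {"x":-0.42,"y":-0.9,"z":-0.49,"wx":0,"wy":0,"wz":0},
])

```text
t: 39.28
eef_pos: [0.4295, 0.1886, 0.1108]
tool_rot: [-0.002, 0.999, -0.035, 0.002]
contact_force: [-0.3, 0.2, -0.4]
gripper_width: 0.218
```

Emit:
jog_arm([
  {"x":-0.05,"y":-0.1,"z":0,"wx":0,"wy":0,"wz":-0.008},
  {"x":-0.1,"y":-0.25,"z":0,"wx":0,"wy":0,"wz":-0.016},
  {"x":-0.1,"y":-0.4,"z":0,"wx":0,"wy":0,"wz":-0.023},
  {"x":-0.1,"y":-0.5,"z":0,"wx":0,"wy":0,"wz":-0.023},
  {"x":-0.1,"y":-0.57,"z":0,"wx":0,"wy":0,"wz":-0.023},
  {"x":-0.1,"y":-0.57,"z":0,"wx":0,"wy":0,"wz":-0.023},
  {"x":-0.1,"y":-0.57,"z":0,"wx":0,"wy":0,"wz":-0.023},
])

```text
t: 39.87
eef_pos: [0.4176, 0.3034, 0.1114]
tool_rot: [-0.002, 1.0, 0.002, 0.002]
contact_force: [-0.7, -0.6, -0.3]
gripper_width: 0.217
```

Run:
```python
from h import *
print(delta([.42,.302,.0137],-.007),monitor.get_obs()['gripper_width'],monitor.get_obs()['eef_pos'])
```

```text
{'x': 0.01, 'y': 0.009, 'z': 0.488, 'wx': -0.0013, 'wy': -0.0014, 'wz': 0.0032} 0.21727012779497828 [0.41755678 0.30337072 0.11135972]
```

Lower, then insert most of the way.

Emit:
jog_arm([
  {"x":0.01,"y":0.009,"z":0.1,"wx":-0.001,"wy":-0.001,"wz":0.003},
  {"x":0.01,"y":0.009,"z":0.22,"wx":-0.001,"wy":-0.001,"wz":0.003},
  {"x":0.01,"y":0.009,"z":0.34,"wx":-0.001,"wy":-0.001,"wz":0.003},
  {"x":0.01,"y":0.009,"z":0.43,"wx":-0.001,"wy":-0.001,"wz":0.003},
  {"x":0.01,"y":0.009,"z":0.475,"wx":-0.001,"wy":-0.001,"wz":0.003},
  {"x":0.01,"y":0.009,"z":0.487,"wx":-0.001,"wy":-0.001,"wz":0.003},
  {"x":0.01,"y":0.009,"z":0.487,"wx":-0.001,"wy":-0.001,"wz":0.003},
  {"x":0.01,"y":0.009,"z":0.487,"wx":-0.001,"wy":-0.001,"wz":0.003},
])

```text
t: 40.53
eef_pos: [0.4206, 0.3019, 0.0148]
tool_rot: [-0.001, 1.0, -0.003, 0.001]
contact_force: [0.6, 0.8, 0.2]
gripper_width: 0.21
```

Run:
```python
from h import *
print(delta([.4855,.302,.014],-.007),monitor.get_obs()['gripper_width'],monitor.get_obs()['contact_force'])
```

```text
{'x': 0.324, 'y': -0.003, 'z': 0.005, 'wx': -0.0005, 'wy': -0.0007, 'wz': 0.0} 0.2104733943567536 [0.6157783  0.77811028 0.17146426]
```

Emit:
jog_arm([
  {"x":0.02,"y":0,"z":0.004,"wx":0,"wy":0,"wz":0},
  {"x":0.05,"y":0,"z":0.004,"wx":0,"wy":0,"wz":0},
  {"x":0.08,"y":0,"z":0.004,"wx":0,"wy":0,"wz":0},
  {"x":0.11,"y":0,"z":0.004,"wx":0,"wy":0,"wz":0},
  {"x":0.14,"y":0,"z":0.004,"wx":0,"wy":0,"wz":0},
  {"x":0.17,"y":0,"z":0.004,"wx":0,"wy":0,"wz":0},
  {"x":0.2,"y":0,"z":0.004,"wx":0,"wy":0,"wz":0},
  {"x":0.23,"y":0,"z":0.004,"wx":0,"wy":0,"wz":0},
  {"x":0.26,"y":0,"z":0.004,"wx":0,"wy":0,"wz":0},
  {"x":0.28,"y":0,"z":0.004,"wx":0,"wy":0,"wz":0},
  {"x":0.3,"y":0,"z":0.004,"wx":0,"wy":0,"wz":0},
  {"x":0.3,"y":0,"z":0.004,"wx":0,"wy":0,"wz":0},
])

```text
t: 41.53
eef_pos: [0.4816, 0.3014, 0.0142]
tool_rot: [-0.001, 1.0, -0.004, 0.001]
contact_force: [1.3, -0.3, 0.6]
gripper_width: 0.215
```

Emit:
jog_arm([
  {"x":0.01,"y":0,"z":0,"wx":0,"wy":0,"wz":0},
  {"x":0.018,"y":0,"z":0,"wx":0,"wy":0,"wz":0},
  {"x":0.026,"y":0,"z":0,"wx":0,"wy":0,"wz":0},
  {"x":0.026,"y":0,"z":0,"wx":0,"wy":0,"wz":0},
])

```text
t: 41.87
eef_pos: [0.4852, 0.3012, 0.0138]
tool_rot: [-0.0, 1.0, -0.003, 0.0]
contact_force: [-4.9, 0.0, 1.1]
gripper_width: 0.212
```

Emit:
jog_arm([
  {"x":0,"y":0,"z":0.002,"wx":0,"wy":0,"wz":0},
  {"x":0,"y":0,"z":0.002,"wx":0,"wy":0,"wz":0},
  {"x":0,"y":0,"z":0.002,"wx":0,"wy":0,"wz":0},
  {"x":0,"y":0,"z":0.002,"wx":0,"wy":0,"wz":0},
  {"x":0,"y":0,"z":-0.1,"wx":0,"wy":0,"wz":0},
  {"x":0,"y":0,"z":-0.3,"wx":0,"wy":0,"wz":0},
  {"x":0,"y":0,"z":-0.5,"wx":0,"wy":0,"wz":0},
  {"x":0,"y":0.2,"z":-0.5,"wx":0,"wy":0,"wz":0},
  {"x":0,"y":0.4,"z":-0.5,"wx":0,"wy":0,"wz":0},
  {"x":0,"y":0.6,"z":-0.5,"wx":0,"wy":0,"wz":0},
  {"x":0,"y":0.8,"z":-0.5,"wx":0,"wy":0,"wz":0},
  {"x":0,"y":1,"z":-0.5,"wx":0,"wy":0,"wz":0},
], hand=0.1)

```text
t: 42.87
eef_pos: [0.4839, 0.0993, 0.1141]
tool_rot: [-0.0, 1.0, -0.003, 0.001]
contact_force: [0.9, -0.7, -1.0]
gripper_width: 0.545
```

Run:
```python
from h import *
print(monitor.get_obs()['eef_pos'],delta([.4956,-.068,.1],-.083))
im=cams.read_camera('top')
for c in HSV: print(c,handle(im,c,(170,195,200,60),z=.015))
```

```text
[0.48391105 0.09927419 0.11408558] {'x': 0.064, 'y': 0.836, 'z': 0.07, 'wx': -0.0002, 'wy': -0.0005, 'wz': 0.0243}
orange ([0.4827, 0.3721, 0.0126], np.int32(4059), [483.0, 372.0, 72.0, 21.0])
yellow ([0.4814, 0.3005, -0.0031], np.int32(4226), [482.0, 301.0, 21.0, 72.0])
red ([0.4955, -0.0677, -0.075], np.int32(3020), [495.0, -68.0, 17.0, 69.0])
```

Emit:
jog_arm([
  {"x":0.02,"y":0.2,"z":0,"wx":0,"wy":0,"wz":0.006},
  {"x":0.04,"y":0.4,"z":0,"wx":0,"wy":0,"wz":0.012},
  {"x":0.064,"y":0.6,"z":0.03,"wx":0,"wy":0,"wz":0.018},
  {"x":0.064,"y":0.78,"z":0.07,"wx":0,"wy":0,"wz":0.024},
  {"x":0.064,"y":0.836,"z":0.07,"wx":0,"wy":0,"wz":0.024},
  {"x":0.064,"y":0.836,"z":0.07,"wx":0,"wy":0,"wz":0.024},
  {"x":0.064,"y":0.836,"z":0.07,"wx":0,"wy":0,"wz":0.024},
])

```text
t: 43.5
eef_pos: [0.4936, -0.0791, 0.1002]
tool_rot: [0.003, 0.999, -0.047, -0.0]
contact_force: [-0.9, -0.0, 0.1]
gripper_width: 0.549
```

Run:
```python
from h import *
print(monitor.get_obs()['eef_pos'],delta([.4956,-.068,.0095],-.08))
```

```text
[ 0.49359685 -0.07912861  0.10020555] {'x': 0.005, 'y': -0.059, 'z': 0.453, 'wx': 0.0019, 'wy': 0.0001, 'wz': -0.0047}
```

Emit:
jog_arm([
  {"x":0.005,"y":-0.055,"z":0.1,"wx":0.002,"wy":0,"wz":-0.0045},
  {"x":0.005,"y":-0.055,"z":0.24,"wx":0.002,"wy":0,"wz":-0.0045},
  {"x":0.005,"y":-0.055,"z":0.35,"wx":0.002,"wy":0,"wz":-0.0045},
  {"x":0.005,"y":-0.055,"z":0.42,"wx":0.002,"wy":0,"wz":-0.0045},
  {"x":0.005,"y":-0.055,"z":0.45,"wx":0.002,"wy":0,"wz":-0.0045},
  {"x":0.005,"y":-0.055,"z":0.45,"wx":0.002,"wy":0,"wz":-0.0045},
  {"x":0.005,"y":-0.055,"z":0.45,"wx":0.002,"wy":0,"wz":-0.0045},
])

```text
t: 44.08
eef_pos: [0.4961, -0.0676, 0.0106]
tool_rot: [-0.0, 0.999, -0.039, 0.0]
contact_force: [-0.5, -0.5, 0.2]
gripper_width: 0.55
```

Emit:
jog_arm([
  {"x":0,"y":0,"z":0,"wx":0,"wy":0,"wz":0},
  {"x":0,"y":0,"z":0,"wx":0,"wy":0,"wz":0},
  {"x":0,"y":0,"z":0,"wx":0,"wy":0,"wz":0},
  {"x":0,"y":0,"z":0,"wx":0,"wy":0,"wz":0},
  {"x":0,"y":0,"z":0,"wx":0,"wy":0,"wz":0},
  {"x":0,"y":0,"z":0,"wx":0,"wy":0,"wz":0},
  {"x":0,"y":0,"z":0,"wx":0,"wy":0,"wz":0},
], hand=-1, grip_force=60)

```text
t: 44.67
eef_pos: [0.4973, -0.0672, 0.012]
tool_rot: [-0.0, 0.999, -0.039, 0.001]
contact_force: [-0.7, 0.4, 6.2]
gripper_width: 0.21
```

Run:
```python
from h import *
print(delta([.42,.232,.11],-.007),monitor.get_obs()['gripper_width'])
```

```text
{'x': -0.502, 'y': -1.462, 'z': -0.49, 'wx': -0.0003, 'wy': -0.0009, 'wz': -0.0229} 0.21021414060273902
```

Emit:
jog_arm([
  {"x":0,"y":0,"z":-0.08,"wx":0,"wy":0,"wz":0},
  {"x":0,"y":0,"z":-0.2,"wx":0,"wy":0,"wz":0},
  {"x":0,"y":0,"z":-0.35,"wx":0,"wy":0,"wz":0},
  {"x":-0.05,"y":-0.1,"z":-0.49,"wx":0,"wy":0,"wz":0},
  {"x":-0.1,"y":-0.25,"z":-0.49,"wx":0,"wy":0,"wz":0},
  {"x":-0.18,"y":-0.42,"z":-0.49,"wx":0,"wy":0,"wz":0},
  {"x":-0.26,"y":-0.58,"z":-0.49,"wx":0,"wy":0,"wz":0},
  {"x":-0.34,"y":-0.74,"z":-0.49,"wx":0,"wy":0,"wz":0},
  {"x":-0.42,"y":-0.9,"z":-0.49,"wx":0,"wy":0,"wz":0},
  {"x":-0.42,"y":-0.9,"z":-0.49,"wx":0,"wy":0,"wz":0},
])

```text
t: 45.5
eef_pos: [0.4252, 0.1255, 0.1112]
tool_rot: [-0.002, 0.999, -0.035, 0.002]
contact_force: [0.7, 0.6, -1.5]
gripper_width: 0.214
```

Emit:
jog_arm([
  {"x":-0.05,"y":-0.1,"z":0,"wx":0,"wy":0,"wz":-0.008},
  {"x":-0.08,"y":-0.25,"z":0,"wx":0,"wy":0,"wz":-0.016},
  {"x":-0.08,"y":-0.4,"z":0,"wx":0,"wy":0,"wz":-0.022},
  {"x":-0.08,"y":-0.5,"z":0,"wx":0,"wy":0,"wz":-0.022},
  {"x":-0.08,"y":-0.54,"z":0,"wx":0,"wy":0,"wz":-0.022},
  {"x":-0.08,"y":-0.54,"z":0,"wx":0,"wy":0,"wz":-0.022},
  {"x":-0.08,"y":-0.54,"z":0,"wx":0,"wy":0,"wz":-0.022},
])

```text
t: 46.08
eef_pos: [0.4168, 0.2333, 0.1116]
tool_rot: [-0.002, 1.0, -0.0, 0.002]
contact_force: [-0.3, -0.6, -1.3]
gripper_width: 0.217
```

Run:
```python
from h import *
print(delta([.42,.2315,.0137],-.007),monitor.get_obs()['gripper_width'],monitor.get_obs()['eef_pos'])
```

```text
{'x': 0.014, 'y': 0.011, 'z': 0.489, 'wx': -0.001, 'wy': -0.0013, 'wz': 0.002} 0.2172955867656854 [0.41675158 0.23332757 0.11157258]
```

Emit:
jog_arm([
  {"x":0.014,"y":0.01,"z":0.1,"wx":-0.001,"wy":-0.001,"wz":0.002},
  {"x":0.014,"y":0.01,"z":0.22,"wx":-0.001,"wy":-0.001,"wz":0.002},
  {"x":0.014,"y":0.01,"z":0.34,"wx":-0.001,"wy":-0.001,"wz":0.002},
  {"x":0.014,"y":0.01,"z":0.43,"wx":-0.001,"wy":-0.001,"wz":0.002},
  {"x":0.014,"y":0.01,"z":0.475,"wx":-0.001,"wy":-0.001,"wz":0.002},
  {"x":0.014,"y":0.01,"z":0.487,"wx":-0.001,"wy":-0.001,"wz":0.002},
  {"x":0.014,"y":0.01,"z":0.487,"wx":-0.001,"wy":-0.001,"wz":0.002},
  {"x":0.014,"y":0.01,"z":0.487,"wx":-0.001,"wy":-0.001,"wz":0.002},
])

```text
t: 46.75
eef_pos: [0.4206, 0.2314, 0.015]
tool_rot: [-0.0, 1.0, -0.004, 0.001]
contact_force: [0.5, 0.4, 0.3]
gripper_width: 0.217
```

Run:
```python
from h import *
print(delta([.4855,.2315,.014],-.007),monitor.get_obs()['gripper_width'],monitor.get_obs()['contact_force'])
```

```text
{'x': 0.325, 'y': -0.003, 'z': 0.006, 'wx': -0.0001, 'wy': -0.0007, 'wz': -0.0002} 0.21719671574130328 [0.51981552 0.4234488  0.29928738]
```

Emit:
jog_arm([
  {"x":0.02,"y":0,"z":0.004,"wx":0,"wy":0,"wz":0},
  {"x":0.05,"y":0,"z":0.004,"wx":0,"wy":0,"wz":0},
  {"x":0.08,"y":0,"z":0.004,"wx":0,"wy":0,"wz":0},
  {"x":0.11,"y":0,"z":0.004,"wx":0,"wy":0,"wz":0},
  {"x":0.14,"y":0,"z":0.004,"wx":0,"wy":0,"wz":0},
  {"x":0.17,"y":0,"z":0.004,"wx":0,"wy":0,"wz":0},
  {"x":0.2,"y":0,"z":0.004,"wx":0,"wy":0,"wz":0},
  {"x":0.23,"y":0,"z":0.004,"wx":0,"wy":0,"wz":0},
  {"x":0.26,"y":0,"z":0.004,"wx":0,"wy":0,"wz":0},
  {"x":0.28,"y":0,"z":0.004,"wx":0,"wy":0,"wz":0},
  {"x":0.3,"y":0,"z":0.004,"wx":0,"wy":0,"wz":0},
  {"x":0.3,"y":0,"z":0.004,"wx":0,"wy":0,"wz":0},
])

```text
t: 47.75
eef_pos: [0.4815, 0.2309, 0.0143]
tool_rot: [-0.0, 1.0, -0.004, 0.001]
contact_force: [-0.3, -0.1, -0.8]
gripper_width: 0.217
```

Emit:
jog_arm([
  {"x":0.01,"y":0,"z":0,"wx":0,"wy":0,"wz":0},
  {"x":0.018,"y":0,"z":0,"wx":0,"wy":0,"wz":0},
  {"x":0.026,"y":0,"z":0,"wx":0,"wy":0,"wz":0},
  {"x":0.026,"y":0,"z":0,"wx":0,"wy":0,"wz":0},
])

```text
t: 48.08
eef_pos: [0.4836, 0.2308, 0.0136]
tool_rot: [0.001, 1.0, -0.003, -0.001]
contact_force: [-6.8, -0.8, 3.3]
gripper_width: 0.217
```

Home by force. Release, lift clear, and check.

Emit:
jog_arm([
  {"x":0,"y":0,"z":0.002,"wx":0,"wy":0,"wz":0},
  {"x":0,"y":0,"z":0.002,"wx":0,"wy":0,"wz":0},
  {"x":0,"y":0,"z":0.002,"wx":0,"wy":0,"wz":0},
  {"x":0,"y":0,"z":0.002,"wx":0,"wy":0,"wz":0},
  {"x":0,"y":0,"z":-0.1,"wx":0,"wy":0,"wz":0},
  {"x":0,"y":0,"z":-0.3,"wx":0,"wy":0,"wz":0},
  {"x":0,"y":0,"z":-0.5,"wx":0,"wy":0,"wz":0},
  {"x":0,"y":0.2,"z":-0.6,"wx":0,"wy":0,"wz":0},
  {"x":0,"y":0.4,"z":-0.7,"wx":0,"wy":0,"wz":0},
  {"x":0,"y":0.6,"z":-0.7,"wx":0,"wy":0,"wz":0},
  {"x":0,"y":0.8,"z":-0.7,"wx":0,"wy":0,"wz":0},
  {"x":0,"y":1,"z":-0.7,"wx":0,"wy":0,"wz":0},
], hand=0.1)

```text
t: 49.08
eef_pos: [0.483, 0.0295, 0.1549]
tool_rot: [0.001, 1.0, -0.003, 0.0]
contact_force: [1.1, -0.5, -0.0]
gripper_width: 0.553
```

Emit:
jog_arm([
  {"x":-0.1,"y":0.1,"z":0,"wx":0,"wy":0,"wz":0},
  {"x":-0.1,"y":0.3,"z":0,"wx":0,"wy":0,"wz":0},
  {"x":-0.1,"y":0.5,"z":0,"wx":0,"wy":0,"wz":0},
  {"x":-0.1,"y":0.7,"z":0,"wx":0,"wy":0,"wz":0},
  {"x":-0.1,"y":0.9,"z":0,"wx":0,"wy":0,"wz":0},
  {"x":-0.1,"y":0.9,"z":0,"wx":0,"wy":0,"wz":0},
  {"x":-0.1,"y":0.9,"z":0,"wx":0,"wy":0,"wz":0},
  {"x":-0.1,"y":0.9,"z":0,"wx":0,"wy":0,"wz":0},
])

```text
t: 49.75
eef_pos: [0.4619, -0.1501, 0.1552]
tool_rot: [0.001, 1.0, -0.004, 0.0]
contact_force: [0.2, 0.7, 0.9]
gripper_width: 0.552
```

Run:
```python
from h import *
o=monitor.get_obs();print(o['t'],o['eef_pos'],o['contact_force'])
im=cams.read_camera('top')
for c in HSV: print(c,handle(im,c,(170,195,130,70),z=.015))
a=cv2.resize(im[140:270,180:370,::-1],None,fx=4,fy=4,interpolation=cv2.INTER_CUBIC);cv2.imwrite('pics/top9.png',a)
for n in ['heat_sink_mid','cap_top_up']:
  print(n,[(np.round(onz('top',d['location'],.187 if 'cap' in n else .015)[:2],3).tolist(),round(d['confidence'],2)) for d in finder.place_of('top',n)])
```

```text
49.75 [ 0.46189852 -0.15007819  0.15524263] [0.22511343 0.74317712 0.8809283 ]
orange ([0.4827, 0.372, 0.0333], np.int32(4057), [483.0, 372.0, 72.0, 22.0])
yellow ([0.4813, 0.3006, 0.006], np.int32(4197), [482.0, 301.0, 21.0, 71.0])
red ([0.481, 0.2305, -0.0154], np.int32(3818), [481.0, 230.0, 19.0, 70.0])
heat_sink_mid [([0.697, -0.16], 0.68)]
cap_top_up [([0.666, -0.018], 0.8)]
```

View pics/top9.png

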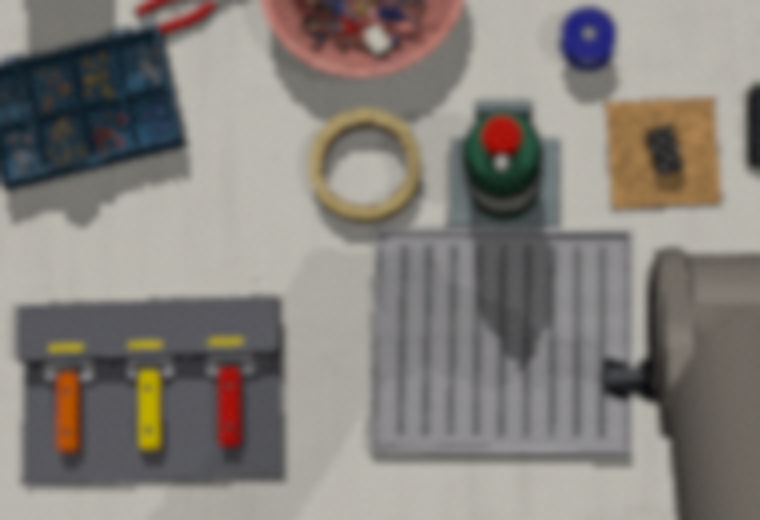

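```bash
python3 -c "
from station import bot;print(bot.hand_in())"
```

```text
the job is handed in; nothing more can be done
None
```

The job is handed in, at about 50 s of robot time. No verdict was reported, so what follows rests on my own checks.

**What I did**
- I moved the heat sink onto the cork mat and laid all three scrapers flat in the drip tray.
- I pressed the cap until the wrist force read 24 N at a finger height of 0.179 m, which means it was fully down, held it there, and let it up.
- I slid orange into slot 3, yellow into slot 2 and red into slot 1. Each was pushed until the wrist felt the end of the slot, at 5 to 7 N.

**What went wrong on the way:** after its first release, orange was found about 22 mm aside and turned 0.33 rad, probably the announced knock. I regripped it, straightened it in the slot and pushed it home again.

**Last checks (top camera)**
- **Scrapers:** the handles are at x = 0.481 to 0.483 m, in line with the slots within about 0.04 rad. Their y positions are within about 2 mm of the slot middles I measured.
- **Heat sink:** it is on the mat, within about 6 mm of its centre.
- **Cap:** it looks up in the picture. I had no direct reading of its travel.
- **Tape roll:** it looks unmoved in the picture.
- **Arm:** it is clear of everything, with about 1 N on the wrist.

**Checks that disagreed:** the side camera placed scrapers up to about 2 cm off in y, and once suggested yellow had moved in the tray. The top camera showed it had not, and the grasps agreed with the top camera.

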